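# Load and close the shop's pad feeder

### The job

Load the pad feeder on the counter: lay the thin plywood board flat in its pocket first, then every order pad that is on the counter flat on top of it in one square pile, then the steel weight on top of the pile with its grip upward. After that hook the cover's tongue under the lip at a tilt, swing the cover down until it lies flat and fully home, and last of all turn the feed handle to 60 degrees, where it points at the raised mark. Leave the calculator, tape roll and stapler alone.

Things in the scene. Friction and masses are not known exactly. Their poses are not given: they have to be found in the camera images.
- feeder: fixed grey feeder 261 x 104 x 128 mm. Origin: at counter level under the centre of its pocket; x along its length, from the hook end (nearest the robot, x = -98 mm) past the pocket and the stop to the handle block (x = 87 to 163, top z = 104), y across, z up. The end walls of the pocket are 106 mm high and carry the cover
- pocket_floor (a point): centre of the pocket's floor, 12 mm above the feeder's origin. The pocket, open at the top, is 136 (x) x 66 (y) mm between full-width end walls; its long sides are open, but for a 5 mm thick fin at each corner that reaches 12 mm in from the end wall and up to z = 90 mm, so fingers pass in the middle 112 mm
- hook_slot (a point): middle of the mouth of the slot for the cover's tongue, which opens towards the pocket. In the feeder's frame: slot floor z = 106, underside of the lip z = 120, its top z = 128, lip edge x = -80, slot back x = -92, side cheeks at y = +-29 mm
- stop_top (a point): middle of the top of the cross stop at the cover's front edge: faces at x = 81 and 87, top z = 114 mm in the feeder's frame, 8 mm above the end walls, so that the cover cannot be slid in flat. Two small ears as high as the stop stand beside the cover's front corners: inner faces y = +-48, 4 mm thick, x = 68 to 87 mm
- board: plain plywood board 130 x 60 x 10 mm, goes into the pocket first. Origin: centre of its underside; x along the length, y across, z up. Either end first
- pad1: order pad 1, may be absent: plain paper pad 130 x 60 x 18 mm with a card back and a binding strip at one short end; all pads are alike. Origin: centre of its underside; x along the 130 mm length, y across the 60 mm width, z up. Lies loose, underside on the counter; the pad may be loaded either end first
- pad2: order pad 2, may be absent: plain paper pad 130 x 60 x 18 mm with a card back and a binding strip at one short end; all pads are alike. Origin: centre of its underside; x along the 130 mm length, y across the 60 mm width, z up. Lies loose, underside on the counter; the pad may be loaded either end first
- pad3: order pad 3, may be absent: plain paper pad 130 x 60 x 18 mm with a card back and a binding strip at one short end; all pads are alike. Origin: centre of its underside; x along the 130 mm length, y across the 60 mm width, z up. Lies loose, underside on the counter; the pad may be loaded either end first
- weight: steel plate 130 x 60 x 8 mm with a dark grip bar on top, 50 mm long (x) x 14 mm wide (y), rising 18 mm to 26 mm above the underside; 0.35 to 0.6 kg. Origin: centre of its underside; x along the length, y across, z up. Either end first
- cover: aluminium cover: plate 5 mm thick, x = -68 to 79 mm, 88 mm wide; black grip bar across its top at x = 0, 12 mm (x) x 56 mm (y), 5 to 33 mm above the underside; 0.2 to 0.3 kg. Origin: on the underside below the bar; x from tongue to front edge, z up. Fully home: its axes along the feeder's, origin 106 mm above the feeder's (play 2 mm fore and aft, 4 mm sideways)
- tongue_tip (a point): middle of the end of the cover's tongue (cover frame x = -90, y = 0, z = 2.5 mm). The tongue is 50 mm wide, 5 mm thick, in the plate's plane. With the cover tilted about 20 degrees, tongue low, it goes in under the lip as far as the slot's back
- handle (a joint): angle of the feed handle, rad: 0 points away from the pocket (feeder +x), grows anticlockwise seen from above, limit 1.6; the raised mark is at 1.047 (60 degrees). Turns stiffly (0.08 N m) and stays where it is left
- handle_hub (a point): on the handle's turning axis, at the top of its black bar, 137.5 mm above the counter. The bar is 14 mm wide and 24 mm tall (113.5 to 137.5 mm above the counter) and reaches 45 mm from the axis in the pointing direction and 17 mm behind it
- calculator: blue desk calculator 170 x 120 x 25 mm, bystander. Origin: centre of its underside
- tape_roll: roll of packing tape, 100 mm across, 48 mm high, lying flat, bystander. Origin: centre of its underside
- stapler: black stapler 140 x 34 x 45 mm, bystander. Origin: centre of its underside
Things that resemble listed ones, but are neither listed nor needed, are in the scene too. What is shaped like the pad1 but green is not meant. Leave any yellow look-alike of the cover alone.

How it is judged:
On the way, in this order (a step that is already met when the one before it is completed fails the run):
1. the board lies flat in the pocket, let go (x of board in the frame of feeder between -0.006 and 0.006 m and y of board in the frame of feeder between -0.006 and 0.006 m and z of board in the frame of feeder between 0.009 and 0.015 m and angle between board's own z axis and vertical below 0.05 rad and angle between the x axis of board and the x axis of feeder, either way round below 0.1 rad and contact force between the fingers and board below 0.5 N), for 0.2 s.
2. every pad lies flat in the pocket on the board, let go (x of board in the frame of feeder between -0.006 and 0.006 m and y of board in the frame of feeder between -0.006 and 0.006 m and z of board in the frame of feeder between 0.009 and 0.015 m and angle between each of board, pad1, pad2, pad3's own z axis and vertical below 0.05 rad and angle between the x axis of each of board, pad1, pad2, pad3 and the x axis of feeder, either way round below 0.1 rad and x of pad1 in the frame of feeder between -0.006 and 0.006 m and y of pad1 in the frame of feeder between -0.006 and 0.006 m and z of pad1 in the frame of feeder between 0.018 and 0.064 m and x of pad2 in the frame of feeder between -0.006 and 0.006 m and y of pad2 in the frame of feeder between -0.006 and 0.006 m and z of pad2 in the frame of feeder between 0.018 and 0.064 m and x of pad3 in the frame of feeder between -0.006 and 0.006 m and y of pad3 in the frame of feeder between -0.006 and 0.006 m and z of pad3 in the frame of feeder between 0.018 and 0.064 m and contact force between the fingers and pad1 below 0.5 N and contact force between the fingers and pad2 below 0.5 N and contact force between the fingers and pad3 below 0.5 N), for 0.2 s.
3. the weight lies flat on the pile, let go (x of board in the frame of feeder between -0.006 and 0.006 m and y of board in the frame of feeder between -0.006 and 0.006 m and z of board in the frame of feeder between 0.009 and 0.015 m and angle between each of board, pad1, pad2, pad3, weight's own z axis and vertical below 0.05 rad and angle between the x axis of each of board, pad1, pad2, pad3, weight and the x axis of feeder, either way round below 0.1 rad and x of pad1 in the frame of feeder between -0.006 and 0.006 m and y of pad1 in the frame of feeder between -0.006 and 0.006 m and z of pad1 in the frame of feeder between 0.018 and 0.064 m and x of pad2 in the frame of feeder between -0.006 and 0.006 m and y of pad2 in the frame of feeder between -0.006 and 0.006 m and z of pad2 in the frame of feeder between 0.018 and 0.064 m and x of pad3 in the frame of feeder between -0.006 and 0.006 m and y of pad3 in the frame of feeder between -0.006 and 0.006 m and z of pad3 in the frame of feeder between 0.018 and 0.064 m and x of weight in the frame of feeder between -0.006 and 0.006 m and y of weight in the frame of feeder between -0.006 and 0.006 m and z of weight in the frame of feeder between 0.036 and 0.081 m and z of weight in the frame of pad1 above 0.014 m and z of weight in the frame of pad2 above 0.014 m and z of weight in the frame of pad3 above 0.014 m and contact force between the fingers and weight below 0.5 N), for 0.2 s.
4. the cover's tongue is under the lip while the cover is tilted, tongue low (x of tongue_tip in the frame of feeder between -0.095 and -0.082 m and z of tongue_tip in the frame of feeder between 0.104 and 0.12 m and z of cover in the frame of feeder above 0.116 m), for 0.05 s.
5. the cover lies flat and fully home (x of cover in the frame of feeder between -0.006 and 0.006 m and y of cover in the frame of feeder between -0.008 and 0.008 m and z of cover in the frame of feeder between 0.103 and 0.109 m and angle between the z axis of cover and the z axis of feeder, either way round below 0.03 rad and angle between cover's own z axis and vertical below 0.03 rad and x of tongue_tip in the frame of feeder below -0.082 m), for 0.2 s.
6. the handle points at the 60 degree mark (value of joint handle between 0.942 and 1.152 rad), for 0.2 s.
At the end, for the whole second after the job is handed in: board, present pads and weight flat (3 deg), square (6 deg) and centred (6 mm) in the pocket, board lowest, weight on top; cover flat, tongue under the lip, within 3 mm of its seated height; handle at 60 degrees, give or take 6; all at rest (all of step 5 and all of step 6 and x of board in the frame of feeder between -0.006 and 0.006 m and y of board in the frame of feeder between -0.006 and 0.006 m and z of board in the frame of feeder between 0.009 and 0.015 m and angle between each of board, pad1, pad2, pad3, weight's own z axis and vertical below 0.05 rad and angle between the x axis of each of board, pad1, pad2, pad3, weight and the x axis of feeder, either way round below 0.1 rad and x of pad1 in the frame of feeder between -0.006 and 0.006 m and y of pad1 in the frame of feeder between -0.006 and 0.006 m and z of pad1 in the frame of feeder between 0.018 and 0.064 m and x of pad2 in the frame of feeder between -0.006 and 0.006 m and y of pad2 in the frame of feeder between -0.006 and 0.006 m and z of pad2 in the frame of feeder between 0.018 and 0.064 m and x of pad3 in the frame of feeder between -0.006 and 0.006 m and y of pad3 in the frame of feeder between -0.006 and 0.006 m and z of pad3 in the frame of feeder between 0.018 and 0.064 m and x of weight in the frame of feeder between -0.006 and 0.006 m and y of weight in the frame of feeder between -0.006 and 0.006 m and z of weight in the frame of feeder between 0.036 and 0.081 m and z of weight in the frame of pad1 above 0.014 m and z of weight in the frame of pad2 above 0.014 m and z of weight in the frame of pad3 above 0.014 m and linear speed of each of board, pad1, pad2, pad3, weight, cover below 0.03 m/s and velocity of joint handle below 0.05 rad/s); the robot touches nothing.
It fails at once if the calculator is pushed more than 3 cm (distance of calculator from where it was at the start of the episode above 0.03 m).
It fails at once if the tape roll is pushed more than 3 cm (distance of tape_roll from where it was at the start of the episode above 0.03 m).
It fails at once if the stapler is pushed more than 3 cm (distance of stapler from where it was at the start of the episode above 0.03 m).
Of pad1, pad2, pad3 only 1 to 3 are there at a start; the rules pass over those that are not, and their reading is None.
At some moment in a run one of pad1, pad2, pad3, weight, cover may be knocked a few centimetres aside while the robot is not near it.
Once in a run the grip may slacken for a moment while it holds something.
It also fails if it takes over 210 s, if anything falls off the work surface, if the arm or the gripper's body presses on something with over 40 N, if the wrist force passes 120 N, or if a joint passes its speed limit or range.

### The arm

A 7-joint arm with a two-finger parallel gripper is mounted at the origin on the work surface. World frame = base frame: x ahead of the robot, y to its left, z up, the work surface at z = 0. Lengths are in m, angles in rad, forces in N, time in s.
With the tool pointing down it reaches from about 0.425 to 1.025 m from the base axis. Payload 3.6 kg.
Tool frame: the origin (TCP) lies midway between the tips of the shut fingers; the grasp point (between the pads) lies 19 mm behind it; z points along the fingers, y is the line along which they close (so a half turn about z gives the same grasp; the last joint's range is limited). The gripper opens to 85 mm and grips with 20 to 120 N. Pads are 22 mm wide; open, the fingers measure 114 mm over their backs; the gripper's body (76 mm by 85 mm) begins 54 mm behind the grasp point. The pads swing forward as they close: fully open they stand 13 mm farther back than shut.
Start: joints at [-1.399, 0.591, 0.048, 1.609, -0.033, 0.943, -0.034], TCP at [0.19, 0.7, 0.231] pointing down, gripper open.
Joint ranges: [-2.69, 2.69], [-0.47, 2.24], [-1.27, 1.36], [0.19, 2.51], [-1.53, 4.68], [0.08, 2.07], [-3.09, 3.09]. Speed limits (rad/s): [2.57, 2.57, 3.14, 3.14, 3.14, 3.14, 3.14].

### API

Orientations are given as a unit quaternion [w, x, y, z].
In Python, from cell import bot gives the robot as it stands.
- The arm moves only by the tool play_rows, never from a script. Its argument "plan" is a list of rows, each a list of 7 numbers: the opening, from 0 (shut) to 1 (fully open), then the shift along the tool's x, y, z normalised to -1 to 1, where 1 is 0.75 m, then the turn, a rotation vector about the tool's x, y, z normalised to -1 to 1, where 1 is 45 degrees. A call has 1 to 5 rows; each row shifts and turns the commanded pose from where the row before left it, along the tool's axes as they then stand; what a row does not reach is not made up. A row lasts 1/12 s, in which the tool goes at most 41.7 mm and 7.16 degrees, less where a joint would pass 70% of its speed; a pose out of reach is approached as far as the arm can. A call with a number of a shift or a turn outside -1 to 1 is refused whole. A call with a gripper value outside its range is refused whole. The fingers move at their own pace and stop on an object; the grip force is fixed at half the most. Time passes only in rows, so rows that do not move let the fingers close. It gives the time, the measured TCP pose, the force, the opening and the grip force at its end, in the units of the state.
- bot.read_state(): the state, without advancing time (a new reading comes with each control period).
- bot.camera(name): name is "scene" or "top"; returns a dict with "color" (384x512x3 uint8, blue, green, red), "fx", "fy", "cx", "cy" (pixels), "eye" and "orientation" of the camera in the world. Camera axes: x right, y down, z forward; pixel columns grow to the right and rows downward; lengths in m; the calibration is good to about 2 mm. A picture is of the moment at which its call begins. There is no depth.
- bot.job_done(): hands the job in; it is judged then, once.
The state is a dict: "time_s": time; "joint_positions": joint angles; "qd": joint speeds; "tau": joint torques, N m; "position": TCP position; "ee_rot": TCP orientation; "wrist_force": force on the tool from outside, world axes, zero at the start; "moment": the same for the moment, N m; "width": opening from 0.0 (shut) to 1.0 (fully open); "grasp_force": force on a finger pad.
Only numpy, scipy, OpenCV 4.12 (cv2) and the standard library are available. Lean on these libraries where they do the work, as an engineer would, in place of code of your own. Each camera call takes 0.05 s, during which the arm holds its last target. There are 200 camera calls.

## Working session

There is one attempt and no reset: what is moved stays moved. The work goes in short steps, Python scripts to look and compute and a tool call to move; the robot and the scene stay as the last step left them, time stands still between calls to the robot, and variables do not carry over. Pictures are saved under pics/ and viewed, at most 14 in all, crops included, and the job is handed in when it is done.

Besides the shell and the picture viewer there is one more tool, called after "Call:" as name(argument=value, ...), one argument or row to a line, values as JSON. play_rows: Moves the arm, as the interface text tells. Its arguments: {"type":"object","properties":{"plan":{"type":"array","items":{"type":"array","items":{"type":"number"}}}},"required":["plan"]}

```bash
mkdir -p pics; ls; cat > h.py <<'E'
import numpy as np, cv2
from scipy.spatial.transform import Rotation as R
from cell import bot
def rot(q): return R.from_quat([q[1],q[2],q[3],q[0]])
def cam(n):
    c=bot.camera(n); c['R']=rot(c['orientation']).as_matrix(); c['eye']=np.array(c['eye']); return c
def ray(c,u,v,z):
    d=c['R']@np.array([(u-c['cx'])/c['fx'],(v-c['cy'])/c['fy'],1]); return c['eye']+d*(z-c['eye'][2])/d[2]
def proj(c,p):
    q=c['R'].T@(np.array(p)-c['eye']); return np.array([c['cx']+c['fx']*q[0]/q[2],c['cy']+c['fy']*q[1]/q[2]])
E
python3 - <<'E'
from h import *
for n in('scene','top'):
    c=cam(n); cv2.imwrite(f'pics/{n}0.png',cv2.resize(c['color'],(800,600),interpolation=cv2.INTER_CUBIC)); print(n,c['eye'],c['R'].round(3).tolist(),c['fx'],c['cx'],c['cy'])
print(bot.read_state())
E
```

```text
pics
scene [1.30382747 0.97384213 1.19922176] [[-0.769, 0.452, -0.452], [0.64, 0.532, -0.555], [-0.01, -0.716, -0.698]] 398.81639922138555 255.78248000918668 188.66021381346013
top [0.28730807 0.08572996 1.45561988] [[-0.047, -0.974, 0.22], [-0.999, 0.047, -0.006], [-0.004, -0.22, -0.976]] 387.057777133715 256.8042315275957 193.2649992279715
{'time_s': 0.1, 'joint_positions': array([-1.39852202,  0.59203184,  0.04830199,  1.60970191, -0.03327272,
        0.94271191, -0.03366409]), 'qd': array([-0.00091922, -0.00071461,  0.00087549, -0.00414451, -0.00173694,
       -0.0013773 ,  0.00069959]), 'tau': array([ 4.18996191e-03, -5.49997616e+01,  1.55315761e+00, -1.98823321e+01,
        9.69541201e-03,  3.86582193e-03,  3.84498406e-06]), 'position': array([0.1902241 , 0.69881911, 0.23024903]), 'ee_rot': array([-6.81847109e-05,  1.32429930e-01,  9.91191840e-01, -1.02217913e-03]), 'wrist_force': array([-0.76324787,  0.47355168,  0.60642673]), 'moment': array([ 0.00599595, -0.00361198, -0.01742078]), 'grasp_force': 0.0, 'width': 0.9988219657832392}
```

View pics/scene0.png

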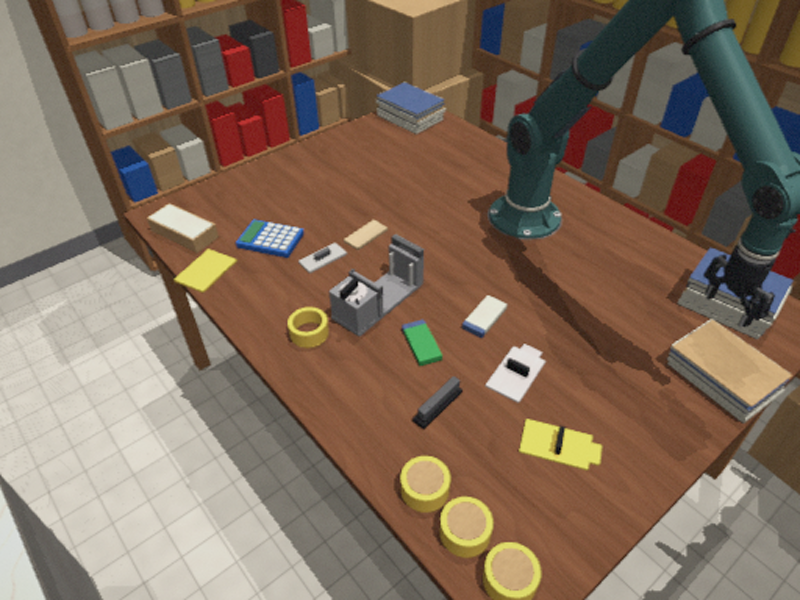

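View pics/top0.png

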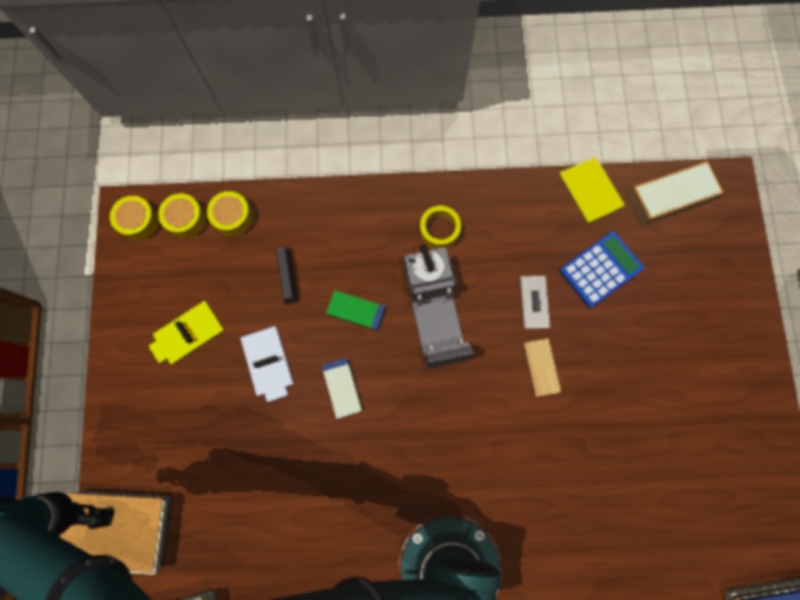

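Top view (800x600 picture): the single white pad with a blue strip is at (342,390). Its look-alike is the green pad at (355,310). The aluminium cover is at (267,362) and its look-alike is the yellow cover at (185,332). The board is at (543,367), with the yellow folder at (592,190) and the paper block at (678,190) as possible confusions. The weight is at (535,300), the feeder at (440,300), and the bystanders are the stapler, tape and calculator. I choose the white pad, the silver cover, the bare ply board and the weight with the dark grip, and check them in a crop.

```bash
python3 - <<'E'
from h import *
import pickle
c=cam('top'); s=cam('scene'); pickle.dump((c,s),open('c0.pkl','wb'))
a=c['color'][145:275,150:365]; cv2.imwrite('pics/crop1.png',cv2.resize(a,None,fx=3.7,fy=3.7,interpolation=cv2.INTER_CUBIC))
for n,(u,v) in dict(pad=(342,395),strip=(335,365),board=(543,367),w=(545,312),cov=(262,345),table=(600,400),table2=(300,420),floor=(437,320)).items():
    u=int(u*.64);v=int(v*.64); print(n,c['color'][v,u],ray(c,u,v,0).round(3))
E
```

```text
pad [189 215 209] [0.398 0.232 0.   ]
strip [127  82  66] [0.47  0.245 0.   ]
board [109 176 211] [ 0.442 -0.255  0.   ]
w [179 189 195] [ 0.576 -0.272  0.   ]
cov [227 218 212] [0.528 0.422 0.   ]
table [ 27  52 102] [ 0.354 -0.384  0.   ]
table2 [ 33  60 111] [0.344 0.329 0.   ]
floor [128 128 131] [ 0.569 -0.006  0.   ]
```

View pics/crop1.png

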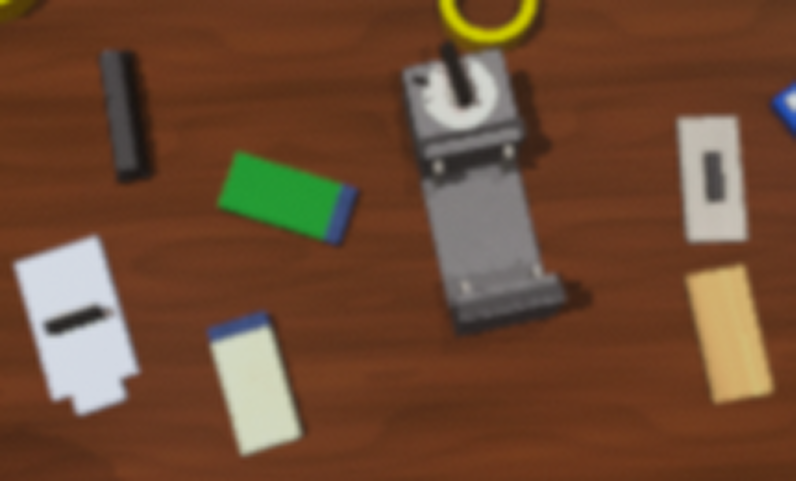

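The crop (native = crop/3.7 + (150,145)) confirms the silver cover with its tongue towards the robot, the white pad with its blue strip, the weight with its dark grip and the bare board. The feeder's lip is near the robot and its dial block is far. Next I measure the loose items and enlarge the feeder in both views.

```bash
cat >> h.py <<'E'
def blob(c,p,z,tol=60,neg=False):
    """mask of pixels off the table colour in the component at world p -> hull contour in world at height z"""
    im=c['color'].astype(int); hsv=cv2.cvtColor(c['color'],cv2.COLOR_BGR2HSV)
    m=((hsv[...,2]>140)&(im[...,0]>75)).astype(np.uint8)
    u,v=proj(c,p).astype(int); n,l=cv2.connectedComponents(m,connectivity=4)
    ids=l[v-4:v+5,u-4:u+5]; i=np.bincount(ids[ids>0]).argmax()
    cs,_=cv2.findContours((l==i).astype(np.uint8),cv2.RETR_EXTERNAL,cv2.CHAIN_APPROX_NONE)
    k=max(cs,key=cv2.contourArea)[:,0]
    return np.array([ray(c,a,b,z)[:2] for a,b in k])
def rect(w):
    (x,y),(a,b),t=cv2.minAreaRect((w*1000).astype(np.float32))
    if a<b: a,b,t=b,a,t+90
    return round(x/1000,4),round(y/1000,4),round(a),round(b),round((t+90)%180-90,1)
E
python3 - <<'E'
from h import *
import pickle
c,s=pickle.load(open('c0.pkl','rb'))
for n,p,z in(('pad',(.398,.232,.018),.018),('board',(.442,-.255,.01),.01),('weight',(.576,-.272,.008),.008),('cover',(.528,.422,.005),.005)):
    for k,cc in(('top',c),('scene',s)):
        try: print(n,k,rect(blob(cc,p,z)))
        except Exception as e: print(n,k,e)
a=cv2.resize(c['color'][152:240,252:308],None,fx=6.8,fy=6.8,interpolation=cv2.INTER_CUBIC)
b=cv2.resize(s['color'][145:218,205:278],None,fx=5.6,fy=5.6,interpolation=cv2.INTER_CUBIC)
o=np.zeros((600,800,3),np.uint8); o[:a.shape[0],:a.shape[1]]=a; o[:b.shape[0],385:385+b.shape[1]]=b
o=np.clip(o*1.5,0,255).astype(np.uint8); cv2.imwrite('pics/feed.png',o)
E
```

```text
pad top (0.4053, 0.2281, 119, 63, 14.4)
pad scene (0.4103, 0.2329, 132, 67, 14.4)
board top (0.4391, -0.2512, 130, 59, 7.5)
board scene (0.4394, -0.2464, 136, 67, 8.4)
weight top (0.6011, -0.25, 131, 62, -0.9)
weight scene (0.6008, -0.2442, 135, 65, -0.4)
cover top (0.4775, 0.4077, 172, 91, 16.2)
cover scene (0.4773, 0.4107, 172, 94, 16.4)
```

View pics/feed.png

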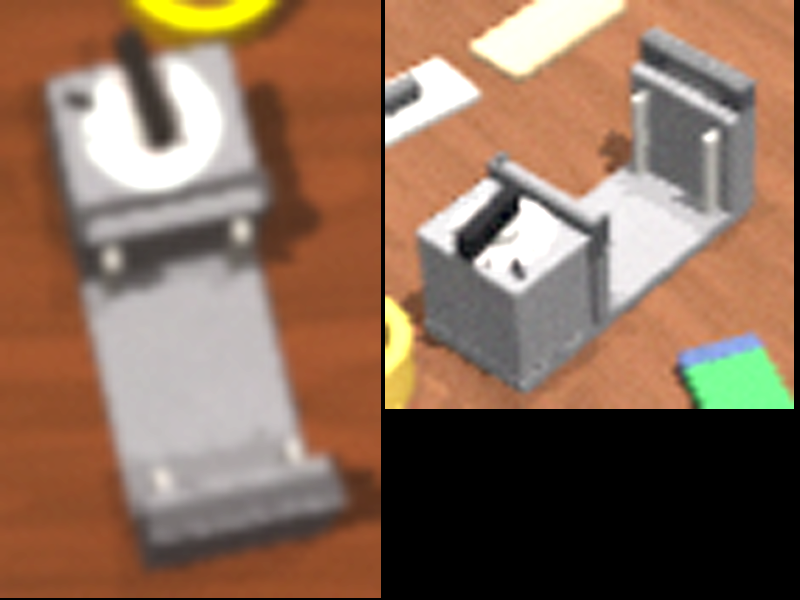

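```bash
cat > fit.py <<'E'
from h import *
import pickle
from scipy.optimize import least_squares
c,s=pickle.load(open('c0.pkl','rb'))
T=lambda x,y:(x/6.8+252-.43,y/6.8+152-.43); S=lambda x,y:((x-385)/5.6+205-.41,y/5.6+145-.41)
P=[(c,T(48,82),(163,52,104)),(c,T(232,45),(163,-52,104)),(c,T(150,541),(-98,52,128)),(c,T(345,482),(-98,-52,128)),(c,T(150,567),(-98,52,0)),
(s,S(418,235),(163,-52,104)),(s,S(520,292),(163,52,104)),(s,S(525,390),(163,52,0)),(s,S(422,335),(163,-52,0)),(s,S(753,72),(-80,52,128)),(s,S(597,240),(87,52,104))]
def W(q,p):
    a=np.cos(q[2]),np.sin(q[2]); x,y,z=np.array(p)/1000
    return np.array([q[0]+a[0]*x-a[1]*y,q[1]+a[1]*x+a[0]*y,z])
f=lambda q:np.concatenate([proj(k,W(q,p))-np.array(u) for k,u,p in P])
if __name__=='__main__':
    r=least_squares(f,[.58,-.01,.2],loss='soft_l1'); print(r.x,np.degrees(r.x[2])); print(r.fun.reshape(-1,2).round(1).tolist())
    for cc in(c,s):
        r2=least_squares(lambda q:np.concatenate([proj(k,W(q,p))-np.array(u) for k,u,p in P if k is cc]),r.x); print(r2.x.round(4))
    # dial: white disc centre
    im=c['color'].astype(int); m=(im.min(2)>165).astype(np.uint8); u,v=T(115,140); n,l,st,ce=cv2.connectedComponentsWithStats(m); print(l[int(v),int(u)],ce[l[int(v),int(u)]])
    print('hub ray from dial', ray(c,*T(152,122),.106), 'expected',W(r.x,(125,0,106)))
E
python3 fit.py
```

```text
[ 0.55334223 -0.00871414  0.17848909] 10.226671823519554
[[-1.6, -0.5], [-1.0, -1.2], [0.3, 0.8], [1.0, 2.7], [-1.0, 1.1], [-1.2, -1.4], [-0.2, 0.3], [0.4, 0.9], [0.4, -1.2], [-2.3, 3.2], [-0.9, -1.0]]
[ 0.5555 -0.0104  0.1704]
[ 0.5516 -0.0087  0.1905]
37 [274.08474576 171.4519774 ]
hub ray from dial [0.67671021 0.01128317 0.106     ] expected [0.67635636 0.01347872 0.106     ]
```

```bash
cat > fit2.py <<'E'
from fit import *
q=np.array([.5535,-.0095,.178])
def prof(cc,ch,fr,to,n=60):
    """step edge position (fraction) along the world segment fr-to, by strongest gradient"""
    t=np.linspace(0,1,n); uv=np.array([proj(cc,fr+(to-fr)*k) for k in t],np.float32)
    g=cv2.remap(ch,uv[:,0].reshape(1,-1),uv[:,1].reshape(1,-1),cv2.INTER_LINEAR)[0]
    d=np.abs(np.gradient(cv2.GaussianBlur(g.reshape(1,-1),(7,1),0)[0])); i=d.argmax(); w=d[max(0,i-4):i+5]; return (np.arange(max(0,i-4),max(0,i-4)+len(w))*w).sum()/w.sum()/(n-1)
for nm,cc in(('top',c),('scene',s)):
    hsv=cv2.cvtColor(cc['color'],cv2.COLOR_BGR2HSV).astype(np.float32); sat=hsv[...,1]; val=hsv[...,2]
    def scan(lab,ch,z,along,rng,lo,hi):
        r=[]
        for k in rng:
            a,b=((k,lo,z),(k,hi,z)) if along=='y' else ((lo,k,z),(hi,k,z))
            r.append(lo+(hi-lo)*prof(cc,ch,W(q,a),W(q,b)))
        r=np.array(r); p=np.polyfit(list(rng),r,1); print(nm,lab,'pos %.1f'%np.median(r),'slope %.3f'%p[0],r.round(0).tolist())
    if nm=='top':
        scan('floor y+52',sat,12,'y',range(-30,45,10),35,70); scan('floor y-52',sat,12,'y',range(-30,45,10),-35,-70)
        scan('block far x163',sat,104,'x',[-45,-38,-25,25,35,45],150,180); scan('floor x68',val,12,'x',range(-20,25,10),45,80)
        scan('block y52',sat,104,'y',range(100,160,10),40,66); scan('block y-52',sat,104,'y',range(100,160,10),-40,-66)
    else:
        scan('floor x-68',val,12,'x',range(-20,25,10),-85,-45); scan('floor y+52',sat,0,'y',range(-30,45,10),40,70)
        scan('block far x163 bottom',sat,0,'x',range(-40,50,10),150,180)
E
python3 fit2.py
```

```text
top floor y+52 pos 52.3 slope -0.024 [53.0, 54.0, 52.0, 53.0, 52.0, 52.0, 51.0, 52.0]
top floor y-52 pos -51.3 slope -0.019 [-52.0, -51.0, -49.0, -51.0, -50.0, -53.0, -52.0, -53.0]
top block far x163 pos 162.7 slope -0.014 [163.0, 164.0, 163.0, 163.0, 162.0, 162.0]
top floor x68 pos 65.9 slope -0.291 [67.0, 66.0, 68.0, 58.0, 56.0]
top block y52 pos 54.1 slope -0.072 [55.0, 55.0, 54.0, 54.0, 53.0, 51.0]
top block y-52 pos -53.0 slope 0.034 [-53.0, -53.0, -54.0, -54.0, -52.0, -51.0]
scene floor x-68 pos -64.0 slope 0.234 [-64.0, -64.0, -65.0, -64.0, -52.0]
scene floor y+52 pos 53.2 slope -0.011 [54.0, 53.0, 54.0, 54.0, 53.0, 53.0, 53.0, 53.0]
scene block far x163 bottom pos 164.3 slope -0.003 [165.0, 164.0, 164.0, 164.0, 164.0, 164.0, 164.0, 164.0, 165.0]
```

Feeder: origin about (0.554, -0.009), yaw about 0.172 rad, and its edges fit to about 1 mm. Board: (0.439, -0.251), yaw 8°. Now a small planner that turns a target into rows.

```bash
cat > go.py <<'E'
from h import *
import sys
F=(.554,-.009,.172)
def feed(x,y,z):
    a,b=np.cos(F[2]),np.sin(F[2]); return [F[0]+(a*x-b*y)/1000,F[1]+(b*x+a*y)/1000,z/1000]
def down(yaw,cur=None):
    """tool-down orientation with tool x at yaw (deg), half turn chosen nearest to cur"""
    r=R.from_euler('z',yaw,degrees=True)*R.from_euler('x',180,degrees=True)
    if cur is not None:
        r2=R.from_euler('z',yaw+180,degrees=True)*R.from_euler('x',180,degrees=True)
        if (cur.inv()*r2).magnitude()<(cur.inv()*r).magnitude(): r=r2
    return r
def plan(wps,step=.04,start=None):
    """wps: (pos, Rotation or yaw deg or None, grip) -> prints rows"""
    st=bot.read_state(); p=np.array(st['position']); r=rot(st['ee_rot'])
    if start is not None: p,r=np.array(start[0]),start[1]
    rows=[]
    for w in wps:
        pos,o,g=w[:3]; s=w[3] if len(w)>3 else step
        pos=p if pos is None else np.array(pos); o=r if o is None else (down(o,r) if np.isscalar(o) else o)
        v=(r.inv()*o).as_rotvec(); d=pos-p; n=max(1,int(np.ceil(np.linalg.norm(d)/s-1e-6)),int(np.ceil(np.degrees(np.linalg.norm(v))/7)))
        for i in range(n):
            rows.append([g]+(r.inv().apply((pos-p)/(n-i))/.75).round(4).tolist()+(v/n/(np.pi/4)).round(4).tolist())
            p=p+r.apply(np.array(rows[-1][1:4])*.75); r=r*R.from_rotvec(np.array(rows[-1][4:])*np.pi/4)
    for i in range(0,len(rows),5): print([[round(float(x),4) if x else 0 for x in k] for k in rows[i:i+5]])
    print('end',p.round(4))
def state():
    s=bot.read_state(); r=rot(s['ee_rot']); m=r.as_matrix(); print('t %.1f'%s['time_s'],s['position'].round(4),'yaw %.1f'%np.degrees(np.arctan2(m[1,0],m[0,0])),'z',m[:,2].round(3),'F',s['wrist_force'].round(1),'w %.3f'%s['width'],'g %.1f'%s['grasp_force'])
E
python3 - <<'E'
from go import *
state(); plan([((.5,.4,.26),0,1),((.6,0,.26),8,1),((.4393,-.251,.1),8,1)])
E
```

```text
t 0.2 [0.1903 0.699  0.2306] yaw 164.8 z [-0.    -0.001 -1.   ] F [-0.8 -0.6  0.7] w 1.003 g 0.0
[[1.0, -0.0457, -0.0251, -0.0035, -0.0002, 0, -0.0308], [1.0, -0.0451, -0.0262, -0.0035, -0.0002, 0, -0.0308], [1.0, -0.0445, -0.0273, -0.0035, -0.0002, 0, -0.0308], [1.0, -0.0438, -0.0284, -0.0036, -0.0002, 0, -0.0308], [1.0, -0.0431, -0.0294, -0.0036, -0.0002, 0, -0.0308]]
[[1.0, -0.0424, -0.0305, -0.0035, -0.0002, 0, -0.0308], [1.0, -0.0416, -0.0315, -0.0036, -0.0002, 0, -0.0308], [1.0, -0.0409, -0.0325, -0.0036, -0.0002, 0, -0.0308], [1.0, -0.0401, -0.0334, -0.0035, -0.0002, 0, -0.0308], [1.0, -0.0392, -0.0344, -0.0036, -0.0002, 0, -0.0308]]
[[1.0, -0.0384, -0.0353, -0.0036, -0.0002, 0, -0.0308], [1.0, -0.0121, -0.0485, 0, 0, 0, -0.0161], [1.0, -0.0115, -0.0486, 0, 0, 0, -0.0161], [1.0, -0.0109, -0.0488, 0, 0, 0, -0.0161], [1.0, -0.0103, -0.0489, 0, 0, 0, -0.0161]]
[[1.0, -0.0096, -0.049, 0, 0, 0, -0.0161], [1.0, -0.009, -0.0492, 0, 0, 0, -0.0161], [1.0, -0.0084, -0.0493, 0, 0, 0, -0.0161], [1.0, -0.0078, -0.0494, 0, 0, 0, -0.0161], [1.0, -0.0071, -0.0495, -0.0001, 0, 0, -0.0161]]
[[1.0, -0.0065, -0.0495, 0, 0, 0, -0.0161], [1.0, -0.0059, -0.0496, -0.0001, 0, 0, -0.0161], [1.0, 0.0287, -0.0335, 0.0237, 0, 0, 0], [1.0, 0.0287, -0.0335, 0.0237, 0, 0, 0], [1.0, 0.0288, -0.0335, 0.0237, 0, 0, 0]]
[[1.0, 0.0287, -0.0335, 0.0237, 0, 0, 0], [1.0, 0.0288, -0.0335, 0.0237, 0, 0, 0], [1.0, 0.0287, -0.0336, 0.0237, 0, 0, 0], [1.0, 0.0288, -0.0335, 0.0237, 0, 0, 0], [1.0, 0.0287, -0.0336, 0.0237, 0, 0, 0]]
[[1.0, 0.0288, -0.0335, 0.0237, 0, 0, 0]]
end [ 0.4393 -0.251   0.1   ]
```

Call:
play_rows(
  plan=[
    [1,-0.0457,-0.0251,-0.0035,0,0,-0.031],
    [1,-0.0451,-0.0262,-0.0035,0,0,-0.031],
    [1,-0.0445,-0.0273,-0.0035,0,0,-0.031],
    [1,-0.0438,-0.0284,-0.0036,0,0,-0.031],
    [1,-0.0431,-0.0294,-0.0036,0,0,-0.031],
  ],
)

```text
time_s: 0.62
position: [0.3323, 0.5621, 0.2445]
ee_rot: [0.0, 0.071, 0.997, -0.0]
wrist_force: [1.0, -0.3, -0.0]
width: 0.997
grasp_force: 0.0
```

Call:
play_rows(
  plan=[
    [1,-0.0424,-0.0305,-0.0035,0,0,-0.031],
    [1,-0.0416,-0.0315,-0.0036,0,0,-0.031],
    [1,-0.0409,-0.0325,-0.0036,0,0,-0.031],
    [1,-0.0401,-0.0334,-0.0035,0,0,-0.031],
    [1,-0.0392,-0.0344,-0.0036,0,0,-0.031],
  ],
)

```text
time_s: 1.03
position: [0.4733, 0.4262, 0.258]
ee_rot: [-0.0, 0.011, 1.0, -0.0]
wrist_force: [-0.4, 1.0, -0.6]
width: 0.997
grasp_force: 0.0
```

Call:
play_rows(
  plan=[
    [1,-0.0384,-0.0353,-0.0036,0,0,-0.031],
    [1,-0.0121,-0.0485,0,0,0,-0.016],
    [1,-0.0115,-0.0486,0,0,0,-0.016],
    [1,-0.0109,-0.0488,0,0,0,-0.016],
    [1,-0.0103,-0.0489,0,0,0,-0.016],
  ],
)

```text
time_s: 1.45
position: [0.5372, 0.2534, 0.2605]
ee_rot: [-0.0, -0.026, 1.0, -0.0]
wrist_force: [0.8, 0.4, -0.5]
width: 1.0
grasp_force: 0.0
```

Call:
play_rows(
  plan=[
    [1,-0.0096,-0.049,0,0,0,-0.016],
    [1,-0.009,-0.0492,0,0,0,-0.016],
    [1,-0.0084,-0.0493,0,0,0,-0.016],
    [1,-0.0078,-0.0494,0,0,0,-0.016],
    [1,-0.0071,-0.0495,0,0,0,-0.016],
  ],
)

```text
time_s: 1.87
position: [0.5827, 0.0717, 0.2607]
ee_rot: [0.0, -0.058, 0.998, -0.0]
wrist_force: [0.0, 0.1, -0.2]
width: 1.002
grasp_force: 0.0
```

Call:
play_rows(
  plan=[
    [1,-0.0065,-0.0495,0,0,0,-0.016],
    [1,-0.0059,-0.0496,0,0,0,-0.016],
    [1,0.0287,-0.0335,0.0237,0,0,0],
    [1,0.0287,-0.0335,0.0237,0,0,0],
    [1,0.0287,-0.0335,0.0237,0,0,0],
  ],
)

```text
time_s: 2.28
position: [0.5472, -0.0845, 0.207]
ee_rot: [0.001, -0.07, 0.998, -0.0]
wrist_force: [0.6, -0.1, 0.3]
width: 1.002
grasp_force: 0.0
```

Call:
play_rows(
  plan=[
    [1,0.0287,-0.0335,0.0237,0,0,0],
    [1,0.0287,-0.0335,0.0237,0,0,0],
    [1,0.0287,-0.0335,0.0237,0,0,0],
    [1,0.0287,-0.0335,0.0237,0,0,0],
    [1,0.0287,-0.0335,0.0237,0,0,0],
  ],
)

```text
time_s: 2.7
position: [0.4577, -0.2234, 0.1179]
ee_rot: [0.0, -0.07, 0.998, -0.0]
wrist_force: [1.0, -0.9, -0.4]
width: 0.998
grasp_force: 0.0
```

```bash
python3 - <<'E'
from go import *
state(); c=cam('top'); print('board',rect(blob(c,(.42,-.24,.01),.01)))
plan([((.4393,-.251,.04),8,1,.035),((.4393,-.251,-.003),8,1,.022)])
E
```

```text
t 2.7 [ 0.4577 -0.2234  0.1179] yaw -171.9 z [ 0.001 -0.    -1.   ] F [ 1.  -0.9 -0.4] w 0.998 g 0.0
board (0.4137, -0.2549, 78, 58, 6.0)
[[1.0, 0.0058, -0.0087, 0.0334, -0.0004, -0.0038, -0.0041], [1.0, 0.006, -0.0087, 0.0334, -0.0004, -0.0038, -0.0041], [1.0, 0.0061, -0.0087, 0.0334, -0.0004, -0.0038, -0.0041], [1.0, 0, 0, 0.0287, 0, 0, 0.0001], [1.0, 0, 0, 0.0286, 0, 0, 0.0001]]
end [ 0.4393 -0.251  -0.003 ]
```

Call:
play_rows(
  plan=[
    [1,0.006,-0.0087,0.0334,0,-0.004,0],
    [1,0.006,-0.0087,0.0334,0,-0.004,0],
    [1,0.006,-0.0087,0.0334,0,-0.004,0],
    [1,0,0,0.0287,0,0,0],
    [1,0,0,0.0287,0,0,0],
  ],
)

```text
time_s: 3.17
position: [0.4483, -0.2442, -0.0008]
ee_rot: [0.005, -0.069, 0.998, 0.0]
wrist_force: [0.5, 0.4, 1.1]
width: 0.999
grasp_force: 0.0
```

Call:
play_rows(
  plan=[
    [0,0,0,0,0,0,0],
    [0,0,0,0,0,0,0],
    [0,0,0,0,0,0,0],
    [0,0,0,0,0,0,0],
    [0,0,0,0,0,0,0],
  ],
)

```text
time_s: 3.58
position: [0.4495, -0.2436, 0.0015]
ee_rot: [0.006, -0.07, 0.998, -0.0]
wrist_force: [0.2, 0.9, -0.0]
width: 0.677
grasp_force: 63.9
```

```bash
python3 - <<'E'
from go import *
state(); 
E
```

```text
t 3.6 [ 0.4495 -0.2436  0.0015] yaw -171.9 z [ 0.012  0.    -1.   ] F [ 0.2  0.9 -0. ] w 0.677 g 63.9
```

Call:
play_rows(
  plan=[
    [0,0,0,-0.02,0,0.014,0],
    [0,0,0,-0.05,0,0,0],
    [0,0,0,-0.05,0,0,0],
    [0,0,0,-0.05,0,0,0],
    [0,0,0,-0.05,0,0,0],
  ],
)

```text
time_s: 4.0
position: [0.4483, -0.2431, 0.1678]
ee_rot: [-0.0, -0.07, 0.998, -0.0]
wrist_force: [0.6, -0.7, -1.7]
width: 0.676
grasp_force: 64.5
```

Call:
play_rows(
  plan=[
    [0,0,0,-0.04,0,0,0],
    [0,0,0,0,0,0,0],
    [0,0,0,0,0,0,0],
  ],
)

```text
time_s: 4.25
position: [0.4499, -0.2438, 0.1979]
ee_rot: [0.002, -0.07, 0.998, -0.001]
wrist_force: [0.2, 0.9, -0.4]
width: 0.671
grasp_force: 64.5
```

```bash
python3 - <<'E'
from go import *
state(); plan([(feed(11,-0,200),9.9,0)])
c=cam('top');s=cam('scene')
for i in(c,s): print(proj(i,(.44,-.245,.2)))
def cr(i,k):
    u,v=proj(i,(.44,-.245,.2)).astype(int); return cv2.resize(i['color'][v-40:v+40,u-40:u+40],(400,400),interpolation=cv2.INTER_CUBIC)
cv2.imwrite('pics/lift.png',np.hstack([cr(c,0),cr(s,0)]))
E
```

```text
t 4.2 [ 0.4499 -0.2438  0.1979] yaw -172.0 z [ 0.004 -0.003 -1.   ] F [ 0.2  0.9 -0.4] w 0.671 g 64.5
[[0, -0.028, 0.0416, -0.0004, -0.0006, 0.0007, -0.0059], [0, -0.0282, 0.0414, -0.0004, -0.0006, 0.0007, -0.0059], [0, -0.0284, 0.0413, -0.0004, -0.0006, 0.0007, -0.0059], [0, -0.0285, 0.0412, -0.0004, -0.0006, 0.0007, -0.0059], [0, -0.0287, 0.0411, -0.0004, -0.0006, 0.0007, -0.0059]]
[[0, -0.029, 0.0409, -0.0004, -0.0006, 0.0007, -0.0059], [0, -0.0291, 0.0408, -0.0004, -0.0006, 0.0007, -0.0059]]
end [ 0.5648 -0.0071  0.2   ]
[357.75179689 227.63099387]
[232.01090443 115.3321346 ]
```

View pics/lift.png

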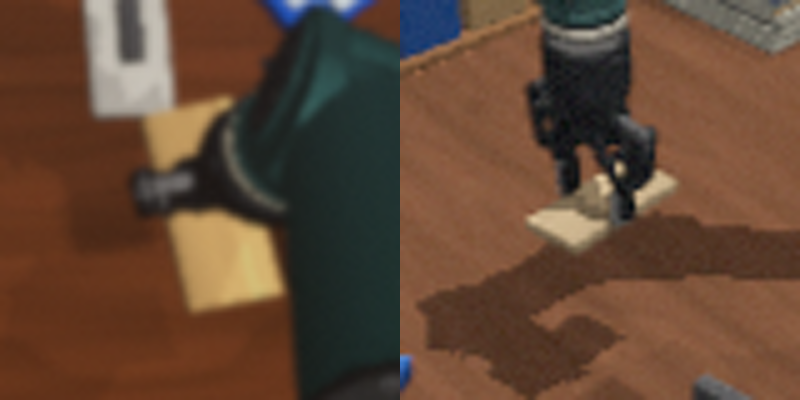

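The board is held level. In the left panel its corners are at (143,118), (190,312) and (285,290). I compute its offset from the TCP.

```bash
python3 - <<'E'
from go import *
c=cam('top'); z=.2065
a,b,d=[ray(c,317+x/5-.4,187+y/5-.4,z) for x,y in((143,118),(190,312),(285,290))]
print(a.round(4),b.round(4),d.round(4),np.linalg.norm(a-b),np.linalg.norm(d-b)); m=(a+d)/2
ax=(a-b)/np.linalg.norm(a-b); print('yaw',np.degrees(np.arctan2(ax[1],ax[0])),'centre',m.round(4),'tcp-centre along/across',(np.array([.4499,-.2438])-m[:2])@ax[:2],(np.array([.4499,-.2438])-m[:2])@np.array([-ax[1],ax[0]]))
E
```

```text
[ 0.4983 -0.2083  0.2065] [ 0.3712 -0.2261  0.2065] [ 0.3823 -0.2883  0.2065] 0.1282931270929181 0.06323012146327474
yaw 7.969023902303259 centre [ 0.4403 -0.2483  0.2065] tcp-centre along/across 0.010146649736462768 0.003118456928722698
```

Call:
play_rows(
  plan=[
    [0,-0.028,0.0416,0,-0.0006,0.0007,-0.006],
    [0,-0.0282,0.0414,0,-0.0006,0.0007,-0.006],
    [0,-0.0284,0.0413,0,-0.0006,0.0007,-0.006],
    [0,-0.0285,0.0412,0,-0.0006,0.0007,-0.006],
    [0,-0.0287,0.0411,0,-0.0006,0.0007,-0.006],
  ],
)

```text
time_s: 4.82
position: [0.5299, -0.0726, 0.1932]
ee_rot: [-0.004, -0.082, 0.997, 0.001]
wrist_force: [0.9, 0.3, -0.1]
width: 0.673
grasp_force: 65.5
```

Call:
play_rows(
  plan=[
    [0,-0.029,0.0409,0,-0.0006,0.0007,-0.006],
    [0,-0.0291,0.0408,0,-0.0006,0.0007,-0.006],
    [0,0,0,0,0,0,0],
    [0,0,0,0,0,0,0],
    [0,0,0,0,0,0,0],
  ],
)

```text
time_s: 5.23
position: [0.5621, -0.0071, 0.1933]
ee_rot: [-0.005, -0.087, 0.996, 0.001]
wrist_force: [-0.6, -0.4, -1.0]
width: 0.673
grasp_force: 65.5
```

```bash
python3 - <<'E'
from go import *
state(); plan([(feed(10.5,-0,130),9.9,0),(feed(10.5,0,40),9.9,0,.03)])
E
```

```text
t 5.2 [ 0.5621 -0.0071  0.1933] yaw -170.0 z [-0.01   0.002 -1.   ] F [-0.6 -0.4 -1. ] w 0.673 g 65.5
[[0, -0.0018, -0.0005, 0.0422, 0.0021, -0.006, 0.0005], [0, -0.0017, -0.0004, 0.0422, 0.0021, -0.006, 0.0005], [0, 0, 0, 0.04, 0, 0, 0], [0, 0, 0, 0.04, 0, 0, 0], [0, 0, 0, 0.04, 0, 0, 0]]
end [ 0.5644 -0.0072  0.04  ]
```

Call:
play_rows(
  plan=[
    [0,-0.002,-0.0005,0.042,0.002,-0.006,0],
    [0,-0.002,-0.0005,0.042,0.002,-0.006,0],
    [0,0,0,0,0,0,0],
    [0,0,0,0,0,0,0],
  ],
)

```text
time_s: 5.57
position: [0.5638, -0.0089, 0.1303]
ee_rot: [-0.001, -0.085, 0.996, -0.0]
wrist_force: [-1.4, -0.3, -0.2]
width: 0.672
grasp_force: 65.5
```

```bash
python3 - <<'E'
from go import *
state(); plan([(feed(10.5,0,130),9.9,0)]);plan([(feed(10.5,0,40),9.9,0,.03)])
c=cam('top');s=cam('scene')
def cr(i,w=50):
    u,v=proj(i,feed(10,0,130)).astype(int); return cv2.resize(i['color'][v-w:v+w,u-w:u+w],(400,400),interpolation=cv2.INTER_CUBIC)
cv2.imwrite('pics/over.png',np.hstack([cr(c),cr(s)]))
E
```

```text
t 5.6 [ 0.5638 -0.0089  0.1303] yaw -170.2 z [-0.002 -0.    -1.   ] F [-1.4 -0.3 -0.2] w 0.672 g 65.5
[[0, -0.0011, 0.002, 0.0004, 0.0002, -0.0029, -0.0031]]
end [ 0.5643 -0.0072  0.13  ]
[[0, -0.0004, 0.0005, 0.0301, 0, -0.0007, -0.0008], [0, -0.0003, 0.0005, 0.0301, 0, -0.0007, -0.0008], [0, -0.0003, 0.0005, 0.0301, 0, -0.0007, -0.0008], [0, -0.0003, 0.0005, 0.0301, 0, -0.0007, -0.0008]]
end [ 0.5643 -0.0072  0.04  ]
```

View pics/over.png

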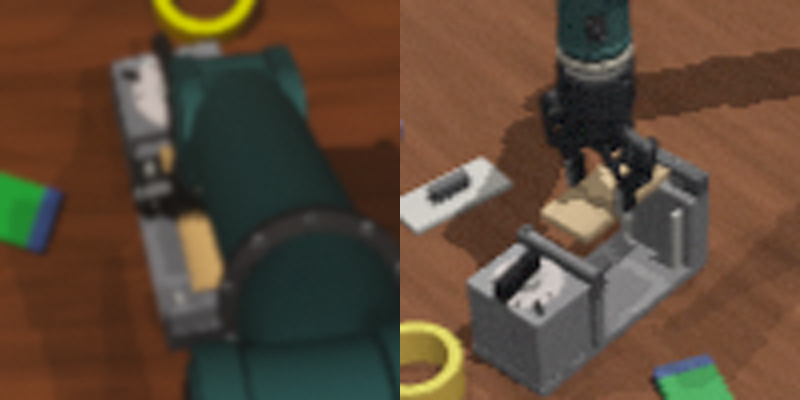

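The board is level above the pocket. Descending.

Call:
play_rows(
  plan=[
    [0,-0.001,0.0015,0.01,0,-0.002,-0.002],
    [0,0,0,0.02,0,0,0],
    [0,0,0,0.025,0,0,0],
    [0,0,0,0,0,0,0],
  ],
)

```text
time_s: 6.0
position: [0.5672, -0.0057, 0.0904]
ee_rot: [0.003, -0.087, 0.996, 0.0]
wrist_force: [-2.1, -0.1, 5.0]
width: 0.671
grasp_force: 69.7
```

```bash
python3 - <<'E'
from go import *
state(); plan([(feed(10.5,0,40),9.9,0,.03),(feed(10.5,0,14.5),9.9,0,.02)])
E
```

```text
t 6.0 [ 0.5672 -0.0057  0.0904] yaw -170.0 z [ 0.006  0.001 -1.   ] F [-2.1 -0.1  5. ] w 0.671 g 69.7
[[0, 0.0022, -0.0006, 0.0336, 0.0001, 0.0036, 0.0011], [0, 0.0021, -0.0007, 0.0335, 0.0001, 0.0036, 0.0011], [0, 0, 0, 0.017, 0, 0, 0], [0, 0, 0, 0.017, 0, 0, 0]]
end [ 0.5644 -0.0072  0.0145]
```

Call:
play_rows(
  plan=[
    [0,0.0015,0,-0.003,0,0.003,0],
    [0,0,0,0.015,0,0,0],
    [0,0,0,0.015,0,0,0],
    [0,0,0,0,0,0,0],
  ],
)

```text
time_s: 6.33
position: [0.5675, -0.0055, 0.0715]
ee_rot: [0.003, -0.087, 0.996, 0.0]
wrist_force: [-1.6, 0.3, 6.4]
width: 0.674
grasp_force: 66.3
```

```bash
python3 - <<'E'
from go import *
state(); plan([(feed(10.5,0,40),9.9,0,.03),(feed(10.5,0,14.5),9.9,0,.02)])
E
```

```text
t 6.3 [ 0.5675 -0.0055  0.0715] yaw -170.0 z [ 0.006  0.001 -1.   ] F [-1.6  0.3  6.4] w 0.674 g 66.3
[[0, 0.0024, -0.0007, 0.021, 0, 0.0041, 0.0013], [0, 0.0024, -0.0007, 0.021, 0, 0.0041, 0.0013], [0, 0, 0, 0.017, 0, 0, 0], [0, 0, 0, 0.017, 0, 0, 0]]
end [ 0.5643 -0.0072  0.0145]
```

Call:
play_rows(
  plan=[
    [0,0.0025,0,0.01,0,0.003,0],
    [0,0,0,0.02,0,0,0],
    [0,0,0,0.015,0,0,0],
    [0,0,0,0,0,0,0],
  ],
)

```text
time_s: 6.67
position: [0.5643, -0.0068, 0.0401]
ee_rot: [0.0, -0.087, 0.996, -0.0]
wrist_force: [-4.0, -1.4, 18.0]
width: 0.675
grasp_force: 89.7
```

```bash
python3 - <<'E'
from go import *
state(); plan([(feed(10.5,0,14.5),9.9,0,.02)])
E
```

```text
t 6.7 [ 0.5643 -0.0068  0.0401] yaw -170.0 z [ 0.001 -0.    -1.   ] F [-4.  -1.4 18. ] w 0.675 g 89.7
[[0, 0, -0.0002, 0.017, -0.0003, 0.0003, 0.0008], [0, 0, -0.0003, 0.0171, -0.0003, 0.0003, 0.0008]]
end [ 0.5643 -0.0072  0.0145]
```

```bash
python3 - <<'E'
from go import *
c=cam('top');s=cam('scene')
def cr(i,w):
    u,v=proj(i,feed(10,0,60)).astype(int); return cv2.resize(i['color'][v-w:v+w,u-w:u+w],(400,400),interpolation=cv2.INTER_CUBIC)
cv2.imwrite('pics/in1.png',np.clip(1.5*np.hstack([cr(c,40),cr(s,34)]),0,255).astype(np.uint8))
E
```

```text
(no output)
```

View pics/in1.png

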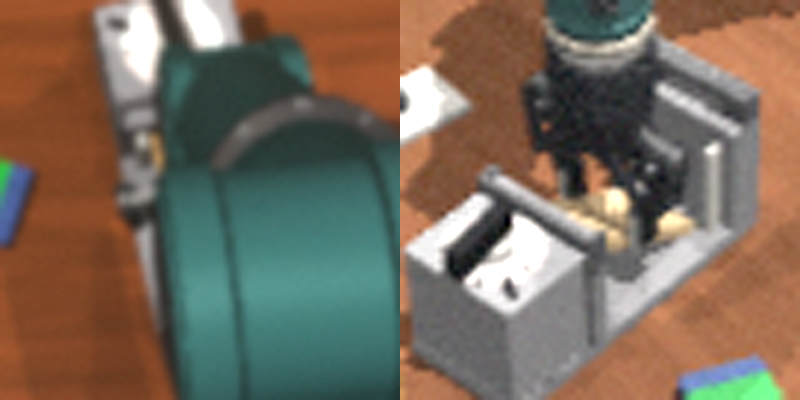

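The board is in the pocket but pitched slightly, with its front end rubbing the stop-side wall. I ease up and shift towards the hook end.

Call:
play_rows(
  plan=[
    [0,0.001,0,-0.008,0,0,0],
    [0,0.002,0,0,0,0,0],
    [0,0.001,0,0,0,0,0],
    [0,0,0,0,0,0,0],
  ],
)

```text
time_s: 7.1
position: [0.5613, -0.0063, 0.0429]
ee_rot: [0.001, -0.087, 0.996, 0.0]
wrist_force: [-0.4, 0.7, 0.1]
width: 0.673
grasp_force: 87.8
```

Call:
play_rows(
  plan=[
    [0,0,0,0.008,0,0,0],
    [0,0,0,0,0,0,0],
  ],
)

```text
time_s: 7.27
position: [0.5636, -0.0061, 0.0383]
ee_rot: [0.002, -0.087, 0.996, 0.0]
wrist_force: [-0.1, 0.3, 15.0]
width: 0.67
grasp_force: 89.6
```

Contact is stiff at this depth, so the near end is probably on the floor. The board is between the walls already, so I let it drop the last centimetres, back off and look.

Call:
play_rows(
  plan=[
    [0,0,0,-0.004,0,0,0],
    [1,0,0,0,0,0,0],
    [1,0,0,0,0,0,0],
    [1,0,0,0,0,0,0],
    [1,0,0,0,0,0,0],
  ],
)

```text
time_s: 7.68
position: [0.561, -0.0064, 0.0392]
ee_rot: [-0.0, -0.087, 0.996, 0.0]
wrist_force: [-0.1, 0.4, -0.0]
width: 1.0
grasp_force: 0.0
```

Call:
play_rows(
  plan=[
    [1,0,0,-0.04,0,0,0],
    [1,0,0,-0.05,0,0,0],
    [1,0,0,-0.05,0,0,0],
    [1,0,0,-0.05,0,0,0],
    [1,0,0.05,-0.02,0,0,0],
  ],
)

```text
time_s: 8.1
position: [0.5587, 0.0217, 0.2019]
ee_rot: [0.005, -0.081, 0.997, -0.003]
wrist_force: [1.7, -1.1, -0.7]
width: 1.002
grasp_force: 0.0
```

Call:
play_rows(
  plan=[
    [1,0,0.05,0,0,0,0],
    [1,0,0.05,0,0,0,0],
    [1,0,0.05,0,0,0,0],
    [1,0,0.05,0,0,0,0],
    [1,0,0,0,0,0,0],
  ],
)

```text
time_s: 8.52
position: [0.5263, 0.1886, 0.1971]
ee_rot: [0.0, -0.094, 0.996, 0.003]
wrist_force: [-0.2, 0.7, 0.0]
width: 0.999
grasp_force: 0.0
```

```bash
python3 - <<'E'
from go import *
state()
c=cam('top');s=cam('scene')
def cr(i,w,h):
    u,v=proj(i,feed(10,0,60)).astype(int); return cv2.resize(i['color'][v-w:v+w,u-w:u+w],(400,400),interpolation=cv2.INTER_CUBIC)
cv2.imwrite('pics/in2.png',np.clip(1.5*np.hstack([cr(c,34,0),cr(s,34,0)]),0,255).astype(np.uint8))
for i in (c,s): print(proj(i,feed(10,0,60)).astype(int)-34)
E
```

```text
t 8.5 [0.5263 0.1886 0.1971] yaw -169.2 z [ 0.     0.007 -1.   ] F [-0.2  0.7  0. ] w 0.999 g 0.0
[246 168]
[210 144]
```

View pics/in2.png

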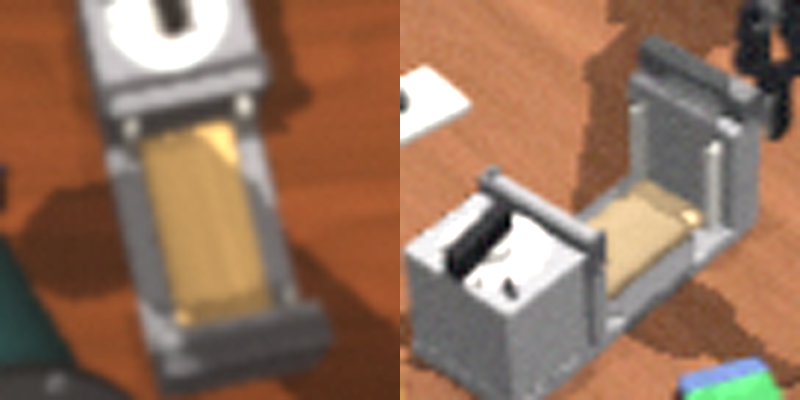

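```bash
python3 - <<'E'
from go import *
c=cam('top');s=cam('scene')
for n,p in dict(fl=(65,30),fr=(65,-30),nl=(-65,30),nr=(-65,-30)).items():
    for z in(22,45): 
        a=(proj(c,feed(*p,z))-[246,168]+.4)*5.88; b=(proj(s,feed(*p,z))-[210,144]+.4)*5.88+[400,0]; print(n,z,a.round(),b.round())
E
```

```text
fl 22 [136. 144.] [588. 305.]
fl 45 [136. 136.] [587. 282.]
fr 22 [226. 124.] [525. 267.]
fr 45 [228. 116.] [524. 244.]
nl 22 [181. 339.] [705. 209.]
nl 45 [183. 334.] [705. 186.]
nr 22 [274. 319.] [644. 174.]
nr 45 [277. 313.] [643. 151.]
```

```bash
python3 - <<'E'
from go import *
s=cam('scene'); hsv=cv2.cvtColor(s['color'],cv2.COLOR_BGR2HSV)
m=((hsv[...,1]>70)&(hsv[...,0]>10)&(hsv[...,0]<28)&(hsv[...,2]>85)).astype(int)
for u in range(245,263,2):
    print(u,'tan rows',[v for v in range(172,200) if m[v,u]], 'z22 lower edge row', end=' ')
    P=np.array([proj(s,feed(x,30,22)) for x in range(-65,66)]); Q=np.array([proj(s,feed(x,30,12)) for x in range(-65,66)]); print(round(np.interp(u,P[::-1,0],P[::-1,1]),1),round(np.interp(u,Q[::-1,0],Q[::-1,1]),1))
E
```

```text
245 tan rows [173, 179, 180, 181, 182, 183, 184, 185, 186, 187, 188, 189, 190, 191, 192, 193, 194] z22 lower edge row 192.6 194.4
247 tan rows [178, 179, 180, 181, 182, 183, 184, 185, 186, 187, 188, 189, 190, 191, 192] z22 lower edge row 191.0 192.7
249 tan rows [176, 177, 178, 179, 180, 181, 182, 183, 184, 185, 186, 187, 188, 189, 190, 191] z22 lower edge row 189.4 191.1
251 tan rows [175, 176, 177, 178, 179, 180, 181, 182, 183, 184, 185, 186, 187, 188, 189, 199] z22 lower edge row 187.7 189.5
253 tan rows [176, 177, 178, 179, 180, 181, 182, 183, 184, 185, 186, 187, 198] z22 lower edge row 186.1 187.8
255 tan rows [177, 178, 179, 180, 181, 182, 183, 184, 185, 186, 198, 199] z22 lower edge row 184.5 186.2
257 tan rows [178, 179, 180, 181, 182, 183, 184, 185] z22 lower edge row 182.8 184.5
259 tan rows [179, 180, 181, 182] z22 lower edge row 181.2 182.9
261 tan rows [190, 192] z22 lower edge row 179.5 181.2
```

Board columns end exactly where a flat board's lower edge must, so it lies flat and is let go. Next is the pad. I re-measure it, including its strip.

```bash
cat >> go.py <<'E'
def mask_rect(cam_name,p,z,w=45):
    """rect at height z of everything not brown near p"""
    c=cam(cam_name); hsv=cv2.cvtColor(c['color'],cv2.COLOR_BGR2HSV)
    m=(((hsv[...,1]<110)&(hsv[...,2]>120))|((hsv[...,0]>100)&(hsv[...,0]<130)&(hsv[...,1]>90)&(hsv[...,2]>90))).astype(np.uint8)
    n,l=cv2.connectedComponents(m); u,v=proj(c,p).astype(int); i=l[v,u]; assert i>0
    k=max(cv2.findContours((l==i).astype(np.uint8),cv2.RETR_EXTERNAL,cv2.CHAIN_APPROX_NONE)[0],key=cv2.contourArea)[:,0]
    return rect(np.array([ray(c,a,b,z)[:2] for a,b in k]))
E
python3 - <<'E'
from go import *
state()
for n in('top','scene'):
    try: print(n,mask_rect(n,(.405,.23,.018),.018))
    except Exception as e: print(n,repr(e))
plan([((.4106,.2300,.1),14.4,1)])
E
```

```text
t 8.8 [0.5287 0.1761 0.1969] yaw -170.1 z [ 0.    -0.001 -1.   ] F [-0.1  0.5 -0.4] w 1.003 g 0.0
top (0.4096, 0.2307, 130, 61, 14.8)
scene (0.4116, 0.2352, 133, 71, 14.4)
[[1.0, 0.0286, 0.0196, 0.0259, -0.0002, 0.0001, -0.0203], [1.0, 0.0283, 0.0201, 0.0259, -0.0002, 0.0001, -0.0203], [1.0, 0.028, 0.0205, 0.0259, -0.0002, 0.0001, -0.0203], [1.0, 0.0277, 0.0209, 0.0258, -0.0002, 0.0001, -0.0203], [1.0, 0.0274, 0.0214, 0.0259, -0.0002, 0.0001, -0.0203]]
end [0.4106 0.23   0.1   ]
```

Call:
play_rows(
  plan=[
    [1,0.0286,0.0196,0.0259,0,0,-0.02],
    [1,0.0283,0.02,0.0259,0,0,-0.02],
    [1,0.028,0.0205,0.0259,0,0,-0.02],
    [1,0.0277,0.021,0.0259,0,0,-0.02],
    [1,0.0274,0.0214,0.0259,0,0,-0.02],
  ],
)

```text
time_s: 9.28
position: [0.41, 0.231, 0.0997]
ee_rot: [0.001, -0.125, 0.992, 0.0]
wrist_force: [-0.9, 0.8, -0.5]
width: 0.999
grasp_force: 0.0
```

Call:
play_rows(
  plan=[
    [1,0,0,0,0,0,0],
    [1,0,0,0,0,0,0],
    [1,0,0,0,0,0,0],
    [1,0,0,0,0,0,0],
  ],
)

```text
time_s: 9.62
position: [0.4122, 0.2314, 0.1008]
ee_rot: [0.002, -0.125, 0.992, 0.0]
wrist_force: [0.2, 0.7, 0.7]
width: 1.001
grasp_force: 0.0
```

```bash
python3 - <<'E'
from go import *
state(); plan([((.4100,.2303,.04),14.6,1,.03),((.41,.2303,.003),14.6,1,.02)])
E
```

```text
t 9.6 [0.4122 0.2314 0.1008] yaw -165.6 z [ 0.003  0.001 -1.   ] F [0.2 0.7 0.7] w 1.001 g 0.0
[[1.0, 0.0012, -0.0002, 0.027, 0.0001, 0.0015, -0.0018], [1.0, 0.0011, -0.0002, 0.027, 0.0001, 0.0015, -0.0018], [1.0, 0.0011, -0.0002, 0.027, 0.0001, 0.0015, -0.0018], [1.0, 0, 0, 0.0247, 0.0001, 0, 0], [1.0, 0.0001, 0, 0.0247, 0.0001, 0, 0]]
end [0.41   0.2303 0.003 ]
```

Call:
play_rows(
  plan=[
    [1,0.0012,0,0.027,0,0.0015,-0.002],
    [1,0.0012,0,0.027,0,0.0015,-0.002],
    [1,0.0012,0,0.027,0,0.0015,-0.002],
    [1,0,0,0.0247,0,0,0],
    [1,0,0,0.0247,0,0,0],
  ],
)

```text
time_s: 10.03
position: [0.4098, 0.2309, 0.0021]
ee_rot: [0.0, -0.127, 0.992, 0.0]
wrist_force: [-0.4, 0.2, -0.6]
width: 1.001
grasp_force: 0.0
```

Call:
play_rows(
  plan=[
    [1,0,0,0,0,0,0],
    [0,0,0,0,0,0,0],
    [0,0,0,0,0,0,0],
    [0,0,0,0,0,0,0],
    [0,0,0,0,0,0,0],
  ],
)

```text
time_s: 10.45
position: [0.4087, 0.2314, 0.0038]
ee_rot: [0.0, -0.128, 0.992, 0.0]
wrist_force: [0.1, -1.1, 5.6]
width: 0.68
grasp_force: 64.8
```

Call:
play_rows(
  plan=[
    [0,0,0,0,0,0,0],
    [0,0,0,-0.05,0,0,0],
    [0,0,0,-0.05,0,0,0],
    [0,0,0,-0.05,0,0,0],
    [0,0,0,-0.05,0,0,0],
  ],
)

```text
time_s: 10.87
position: [0.4073, 0.2309, 0.1543]
ee_rot: [-0.001, -0.129, 0.992, -0.0]
wrist_force: [0.5, 0.5, -0.8]
width: 0.678
grasp_force: 65.3
```

Call:
play_rows(
  plan=[
    [0,0,0,-0.05,0,0,0],
    [0,0,0,0,0,0,0],
    [0,0,0,0,0,0,0],
    [0,0,0,0,0,0,0],
    [0,0,0,0,0,0,0],
  ],
)

```text
time_s: 11.28
position: [0.4067, 0.2305, 0.1887]
ee_rot: [-0.003, -0.129, 0.992, -0.001]
wrist_force: [0.1, 0.2, -1.6]
width: 0.68
grasp_force: 65.4
```

```bash
python3 - <<'E'
from go import *
state(); c=cam('top');s=cam('scene'); p=bot.read_state()['position']; us=[proj(i,p).astype(int) for i in(c,s)]
print(us)
cv2.imwrite('pics/pad.png',np.hstack([cv2.resize(i['color'][u[1]-34:u[1]+34,u[0]-34:u[0]+34],(400,400),interpolation=cv2.INTER_CUBIC) for i,u in zip((c,s),us)]))
plan([(feed(0,0,200),9.9,0)])
E
```

```text
t 11.3 [0.4067 0.2305 0.1887] yaw -165.2 z [-0.005 -0.002 -1.   ] F [ 0.1  0.2 -1.6] w 0.680 g 65.4
[array([212, 245]), array([314, 168])]
[[0, -0.0135, -0.0449, -0.002, -0.0002, -0.0009, 0.0136], [0, -0.014, -0.0447, -0.002, -0.0002, -0.0009, 0.0136], [0, -0.0145, -0.0446, -0.002, -0.0002, -0.0009, 0.0136], [0, -0.015, -0.0444, -0.002, -0.0002, -0.0009, 0.0136], [0, -0.0154, -0.0442, -0.0019, -0.0002, -0.0009, 0.0136]]
[[0, -0.0159, -0.0441, -0.0019, -0.0002, -0.0009, 0.0136], [0, -0.0164, -0.0439, -0.002, -0.0002, -0.0009, 0.0136], [0, -0.0168, -0.0437, -0.0019, -0.0002, -0.0009, 0.0136]]
end [ 0.554 -0.009  0.2  ]
```

View pics/pad.png

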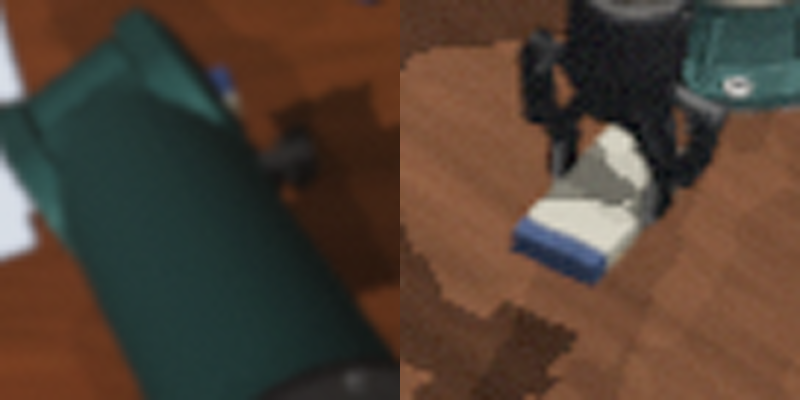

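The pad is held level and nearly central, with its blue strip at right-panel (560,250). Moving over the pocket.

Call:
play_rows(
  plan=[
    [0,-0.0135,-0.0449,-0.002,0,-0.001,0.0136],
    [0,-0.014,-0.0447,-0.002,0,-0.001,0.0136],
    [0,-0.0145,-0.0446,-0.002,0,-0.001,0.0136],
    [0,-0.015,-0.0444,-0.002,0,-0.001,0.0136],
    [0,-0.0154,-0.0442,-0.002,0,-0.001,0.0136],
  ],
)

```text
time_s: 11.8
position: [0.4997, 0.08, 0.1958]
ee_rot: [-0.001, -0.102, 0.995, -0.0]
wrist_force: [-0.1, 1.0, -1.2]
width: 0.68
grasp_force: 65.4
```

Call:
play_rows(
  plan=[
    [0,-0.016,-0.044,-0.002,0,-0.001,0.0136],
    [0,-0.0164,-0.044,-0.002,0,-0.001,0.0136],
    [0,-0.0168,-0.0437,-0.002,0,-0.001,0.0136],
    [0,0,0,0,0,0,0],
    [0,0,0,0,0,0,0],
  ],
)

```text
time_s: 12.22
position: [0.5555, -0.0112, 0.2003]
ee_rot: [0.001, -0.084, 0.997, -0.0]
wrist_force: [-0.7, 0.6, -1.5]
width: 0.679
grasp_force: 65.4
```

Call:
play_rows(
  plan=[
    [0,0,0,0,0,0,0],
    [0,0,0,0,0,0,0],
    [0,0,0,0,0,0,0],
  ],
)

```text
time_s: 12.47
position: [0.5541, -0.0066, 0.2011]
ee_rot: [0.001, -0.088, 0.996, 0.001]
wrist_force: [0.4, -0.4, -0.3]
width: 0.678
grasp_force: 65.4
```

```bash
python3 - <<'E'
from go import *
state(); plan([(feed(-1,0,130),9.9,0)])
E
```

```text
t 12.5 [ 0.5541 -0.0066  0.2011] yaw -169.9 z [ 0.002  0.001 -1.   ] F [ 0.4 -0.4 -0.3] w 0.678 g 65.4
[[0, 0.0011, -0.0016, 0.0474, 0.0007, 0.0012, 0.0017], [0, 0.0011, -0.0017, 0.0474, 0.0007, 0.0012, 0.0017]]
end [ 0.553  -0.0092  0.13  ]
```

Call:
play_rows(
  plan=[
    [0,0.001,-0.001,0.047,0,0.001,0],
    [0,0.001,-0.001,0.047,0,0.001,0],
    [0,0,0,0,0,0,0],
    [0,0,0,0,0,0,0],
    [0,0,0,0,0,0,0],
  ],
)

```text
time_s: 12.88
position: [0.5547, -0.0092, 0.1323]
ee_rot: [0.002, -0.087, 0.996, 0.0]
wrist_force: [-0.2, -0.1, -0.9]
width: 0.678
grasp_force: 65.4
```

Call:
play_rows(
  plan=[
    [0,0,0,0.02,0,0,0],
    [0,0,0,0.02,0,0,0],
    [0,0,0,0.02,0,0,0],
    [0,0,0,0,0,0,0],
  ],
)

```text
time_s: 13.22
position: [0.5545, -0.0101, 0.0873]
ee_rot: [0.001, -0.086, 0.996, 0.0]
wrist_force: [-4.2, -1.0, 2.5]
width: 0.684
grasp_force: 67.9
```

Call:
play_rows(
  plan=[
    [0,0.003,0,0,0,0,0],
    [0,0,0,0.01,0,0,0],
    [0,0,0,0.01,0,0,0],
    [0,0,0,0,0,0,0],
  ],
)

```text
time_s: 13.55
position: [0.5542, -0.01, 0.0728]
ee_rot: [0.004, -0.086, 0.996, 0.0]
wrist_force: [-0.8, -1.0, 7.0]
width: 0.683
grasp_force: 67.2
```

Call:
play_rows(
  plan=[
    [0,0.003,0,-0.006,0,0,0],
    [0,0,0,0,0,0,0],
    [0,0,0,0,0,0,0],
  ],
)

```text
time_s: 13.8
position: [0.5499, -0.0106, 0.0766]
ee_rot: [0.001, -0.086, 0.996, 0.0]
wrist_force: [-1.0, -0.1, -1.6]
width: 0.679
grasp_force: 66.3
```

Call:
play_rows(
  plan=[
    [0,0,0,0.012,0,0,0],
    [0,0,0,0.01,0,0,0],
    [0,0,0,0,0,0,0],
    [0,0,0,0,0,0,0],
  ],
)

```text
time_s: 14.13
position: [0.5488, -0.0106, 0.058]
ee_rot: [-0.0, -0.086, 0.996, 0.0]
wrist_force: [-0.8, 1.3, -0.8]
width: 0.685
grasp_force: 65.8
```

Call:
play_rows(
  plan=[
    [0,0,0,0.014,0,0,0],
    [0,0,0,0.014,0,0,0],
    [0,0,0,0,0,0,0],
    [0,0,0,0,0,0,0],
  ],
)

```text
time_s: 14.47
position: [0.5516, -0.0101, 0.0434]
ee_rot: [0.003, -0.085, 0.996, 0.001]
wrist_force: [-6.9, 1.4, 47.3]
width: 0.679
grasp_force: 94.3
```

A stiff stop again: the front end dragged on the wall and the pad pitched in the grip. I relieve it and let it drop the last bit, as with the board.

Call:
play_rows(
  plan=[
    [0,0,0,-0.007,0,0,0],
    [0,0,0,0,0,0,0],
    [1,0,0,0,0,0,0],
    [1,0,0,0,0,0,0],
    [1,0,0,0,0,0,0],
  ],
)

```text
time_s: 14.88
position: [0.5495, -0.0108, 0.0426]
ee_rot: [0.0, -0.086, 0.996, 0.0]
wrist_force: [-0.5, 0.3, 1.0]
width: 1.003
grasp_force: 0.0
```

Call:
play_rows(
  plan=[
    [1,0,0,-0.04,0,0,0],
    [1,0,0,-0.05,0,0,0],
    [1,0,0,-0.05,0,0,0],
    [1,0,0,-0.05,0,0,0],
    [1,0,-0.05,-0.02,0,0,0],
  ],
)

```text
time_s: 15.3
position: [0.5579, -0.0391, 0.2047]
ee_rot: [0.004, -0.093, 0.996, 0.003]
wrist_force: [1.8, 1.2, 0.2]
width: 0.998
grasp_force: 0.0
```

Call:
play_rows(
  plan=[
    [1,0,-0.05,0,0,0,0],
    [1,0,-0.05,0,0,0,0],
    [1,0,-0.05,0,0,0,0],
    [1,0,-0.05,0,0,0,0],
    [1,0,-0.05,0,0,0,0],
  ],
)

```text
time_s: 15.72
position: [0.5878, -0.2341, 0.2]
ee_rot: [0.0, -0.086, 0.996, 0.001]
wrist_force: [0.9, 0.7, -0.5]
width: 1.002
grasp_force: 0.0
```

Call:
play_rows(
  plan=[
    [1,0,0,0,0,0,0],
    [1,0,0,0,0,0,0],
    [1,0,0,0,0,0,0],
    [1,0,0,0,0,0,0],
  ],
)

```text
time_s: 16.05
position: [0.588, -0.2303, 0.2001]
ee_rot: [0.0, -0.087, 0.996, 0.001]
wrist_force: [-0.0, 0.5, 0.1]
width: 1.004
grasp_force: 0.0
```

```bash
python3 - <<'E'
from go import *
state()
c=cam('top');s=cam('scene')
def cr(i,w):
    u,v=proj(i,feed(10,0,60)).astype(int); print(u-w,v-w); return cv2.resize(i['color'][v-w:v+w,u-w:u+w],(400,400),interpolation=cv2.INTER_CUBIC)
cv2.imwrite('pics/in3.png',np.clip(1.5*np.hstack([cr(c,30),cr(s,30)]),0,255).astype(np.uint8))
for z in(22,40):
  for n,p in dict(fl=(65,30),fr=(65,-30),nl=(-65,30),nr=(-65,-30)).items():
    print(z,n,((proj(c,feed(*p,z))-proj(c,feed(10,0,60)).astype(int)+30.5)*6.667).round(),((proj(s,feed(*p,z))-proj(s,feed(10,0,60)).astype(int)+30.5)*6.667+[400,0]).round())
E
```

```text
t 16.1 [ 0.588  -0.2303  0.2001] yaw -170.0 z [ 0.001  0.002 -1.   ] F [-0.   0.5  0.1] w 1.004 g 0.0
250 172
214 148
22 fl [128. 137.] [587. 320.]
22 fr [230. 115.] [516. 277.]
22 nl [180. 359.] [720. 211.]
22 nr [284. 335.] [650. 171.]
40 fl [129. 130.] [586. 300.]
40 fr [232. 108.] [515. 256.]
40 nl [181. 354.] [720. 190.]
40 nr [287. 330.] [650. 151.]
```

View pics/in3.png

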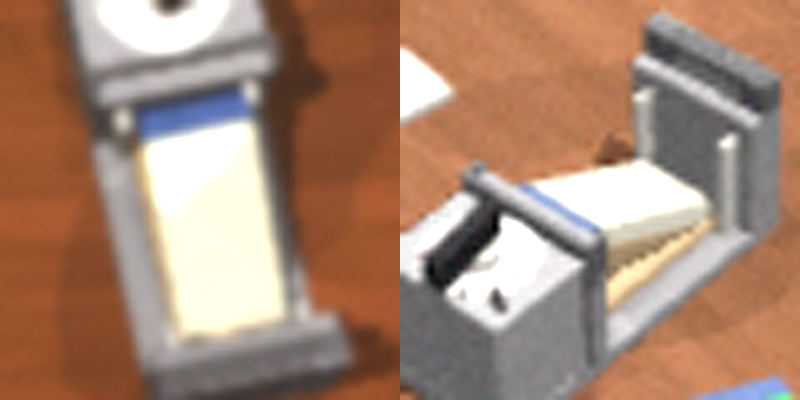

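The pad lies on the board at its near end, but its front (blue) end leans up on the stop-side wall, with the top of the strip seen at (560,205) in the right panel. I press the front down with the shut fingers.

```bash
python3 - <<'E'
from go import *
plan([(feed(36,0,170),9.9,0),(feed(36,0,100),9.9,0)])
E
```

```text
[[0, -0.0091, 0.0497, 0.0069, 0.0003, 0.0003, 0.0006], [0, -0.0091, 0.0497, 0.0069, 0.0003, 0.0003, 0.0006], [0, -0.009, 0.0497, 0.0069, 0.0003, 0.0003, 0.0006], [0, -0.009, 0.0497, 0.0068, 0.0003, 0.0003, 0.0006], [0, -0.009, 0.0497, 0.0068, 0.0003, 0.0003, 0.0006]]
[[0, -0.009, 0.0497, 0.0068, 0.0003, 0.0003, 0.0006], [0, 0, 0, 0.0467, 0.0001, 0.0001, 0], [0, 0, -0.0001, 0.0467, 0.0001, 0.0001, 0]]
end [ 0.5895 -0.0029  0.1   ]
```

Call:
play_rows(
  plan=[
    [0,-0.009,0.0497,0.0069,0,0,0],
    [0,-0.009,0.0497,0.0069,0,0,0],
    [0,-0.009,0.0497,0.0069,0,0,0],
    [0,-0.009,0.0497,0.0069,0,0,0],
    [0,-0.009,0.0497,0.0069,0,0,0],
  ],
)

```text
time_s: 16.57
position: [0.589, -0.0399, 0.1752]
ee_rot: [0.001, -0.087, 0.996, 0.0]
wrist_force: [0.1, -1.1, 0.2]
width: 0.298
grasp_force: 0.0
```

Call:
play_rows(
  plan=[
    [0,-0.009,0.0497,0.0069,0,0,0],
    [0,0,0,0.04,0,0,0],
    [0,0,0,0.04,0,0,0],
    [0,0,0,0,0,0,0],
    [0,0,0,0,0,0,0],
  ],
)

```text
time_s: 16.98
position: [0.5882, -0.0042, 0.109]
ee_rot: [-0.001, -0.087, 0.996, 0.0]
wrist_force: [0.0, -0.0, 0.5]
width: -0.001
grasp_force: 0.0
```

Call:
play_rows(
  plan=[
    [0,0,0,0.02,0,0,0],
    [0,0,0,0.02,0,0,0],
    [0,0,0,0.01,0,0,0],
    [0,0,0,0,0,0,0],
    [0,0,0,0,0,0,0],
  ],
)

```text
time_s: 17.4
position: [0.5905, -0.0054, 0.0736]
ee_rot: [0.002, -0.086, 0.996, 0.0]
wrist_force: [0.2, -0.2, 1.2]
width: 0.001
grasp_force: 0.0
```

Call:
play_rows(
  plan=[
    [0,0,0,0.012,0,0,0],
    [0,0,0,0.01,0,0,0],
    [0,0,0,0,0,0,0],
  ],
)

```text
time_s: 17.65
position: [0.5893, -0.0051, 0.0551]
ee_rot: [0.0, -0.086, 0.996, 0.0]
wrist_force: [-0.2, 0.6, -0.4]
width: -0.002
grasp_force: 0.0
```

Call:
play_rows(
  plan=[
    [0,0,0,0.008,0,0,0],
    [0,0,0,0.008,0,0,0],
    [0,0,0,0,0,0,0],
  ],
)

```text
time_s: 17.9
position: [0.5892, -0.005, 0.0428]
ee_rot: [0.0, -0.086, 0.996, 0.0]
wrist_force: [-0.4, 0.1, 0.2]
width: -0.002
grasp_force: 0.0
```

Call:
play_rows(
  plan=[
    [0,0,0,0.004,0,0,0],
    [0,0,0,0.002,0,0,0],
    [0,0,0,0,0,0,0],
  ],
)

```text
time_s: 18.15
position: [0.5901, -0.0051, 0.0402]
ee_rot: [0.001, -0.086, 0.996, 0.0]
wrist_force: [-1.0, 0.6, 5.7]
width: 0.002
grasp_force: 2.5
```

Call:
play_rows(
  plan=[
    [0,0,0,-0.04,0,0,0],
    [0,0,0,-0.05,0,0,0],
    [0,0,0,-0.05,0,0,0],
    [1,0,-0.03,-0.04,0,0,0],
    [1,0,-0.05,0,0,0,0],
  ],
)

```text
time_s: 18.57
position: [0.6046, -0.0591, 0.1811]
ee_rot: [0.007, -0.091, 0.996, 0.001]
wrist_force: [1.9, 0.4, 0.4]
width: 0.271
grasp_force: 0.0
```

Call:
play_rows(
  plan=[
    [1,0,-0.05,0,0,0,0],
    [1,0,-0.05,0,0,0,0],
    [1,0,-0.05,0,0,0,0],
    [1,0,-0.05,0,0,0,0],
    [1,0,0,0,0,0,0],
  ],
)

```text
time_s: 18.98
position: [0.6255, -0.2242, 0.1751]
ee_rot: [0.002, -0.08, 0.997, -0.004]
wrist_force: [-0.3, -1.9, -1.0]
width: 0.976
grasp_force: 0.0
```

Call:
play_rows(
  plan=[
    [1,0,0,0,0,0,0],
    [1,0,0,0,0,0,0],
    [1,0,0,0,0,0,0],
    [1,0,0,0,0,0,0],
  ],
)

```text
time_s: 19.32
position: [0.6259, -0.2094, 0.1744]
ee_rot: [0.001, -0.088, 0.996, 0.001]
wrist_force: [-0.6, 0.5, 0.2]
width: 1.002
grasp_force: 0.0
```

```bash
python3 - <<'E'
from go import *
state()
c=cam('top');s=cam('scene')
hs=cv2.cvtColor(s['color'],cv2.COLOR_BGR2HSV)
m=((hs[...,2]>110)&(hs[...,1]>14)&(hs[...,0]>12)&(hs[...,0]<40)).astype(int)
f=lambda x,y,z:proj(s,feed(x,y,z))
for u in range(245,263,3):
    r=[v for v in range(160,205) if m[v,u]]
    g=[]
    for z in(40,22,12):
        P=np.array([f(x,30,z) for x in range(-65,66)]); g.append(round(float(np.interp(u,P[::-1,0],P[::-1,1])),1))
    print(u,r,'edges z40,22,12',g)
for n,k,pw in(('top',c,(.63,-.25)),): 
    try: print('weight',rect(blob(k,(.6,-.27,.008),.008)))
    except Exception as e: print(e)
print('w scene',rect(blob(s,(.56,-.25,.008),.008)))
E
```

```text
t 19.3 [ 0.6259 -0.2094  0.1744] yaw -169.9 z [ 0.002  0.002 -1.   ] F [-0.6  0.5  0.2] w 1.002 g 0.0
245 [176, 177, 178, 179, 180, 181, 182, 183, 184, 185, 186, 187, 188, 189, 190] edges z40,22,12 [189.5, 192.6, 194.4]
248 [168, 174, 175, 176, 177, 178, 179, 180, 181, 182, 183, 184, 185, 186, 187, 188, 189, 190, 191] edges z40,22,12 [187.0, 190.2, 191.9]
251 [171, 172, 173, 174, 175, 176, 177, 178, 179, 180, 181, 182, 183, 184, 185, 186, 187, 188, 189] edges z40,22,12 [184.6, 187.7, 189.5]
254 [172, 173, 174, 175, 176, 177, 178, 179, 180, 181, 182, 183, 184, 185, 186] edges z40,22,12 [182.2, 185.3, 187.0]
257 [173, 174, 175, 176, 177, 178, 179, 180, 181, 182, 183, 184, 185] edges z40,22,12 [179.7, 182.8, 184.5]
260 [176, 177, 178, 179, 180, 181, 182] edges z40,22,12 [177.3, 180.4, 182.1]
weight (0.5813, -0.2495, 90, 61, -1.7)
w scene (0.6008, -0.244, 135, 65, -0.4)
```

The probe touched the pad at z = 0.040 at its front, which is the flat height. The weight stands at (0.601, -0.2495), yaw -0.7°. I will take it by its grip bar.

```bash
python3 - <<'E'
from go import *
state();plan([((.601,-.2495,.08),-.7,1,.03)])
E
```

```text
t 19.4 [ 0.626  -0.21    0.1745] yaw -170.0 z [ 0.002  0.001 -1.   ] F [ 1.5 -0.9  0.4] w 1.001 g 0.0
[[1.0, 0.0106, -0.0115, 0.0315, 0.0004, 0.0006, 0.0597], [1.0, 0.01, -0.012, 0.0315, 0.0004, 0.0006, 0.0597], [1.0, 0.0094, -0.0125, 0.0315, 0.0004, 0.0006, 0.0597], [1.0, 0.0088, -0.0128, 0.0314, 0.0004, 0.0006, 0.0597]]
end [ 0.601  -0.2495  0.08  ]
```

Call:
play_rows(
  plan=[
    [1,0.0106,-0.0115,0.0315,0,0.0006,0.06],
    [1,0.01,-0.012,0.0315,0,0.0006,0.06],
    [1,0.0094,-0.0125,0.0315,0,0.0006,0.06],
    [1,0.0088,-0.0128,0.0315,0,0.0006,0.06],
    [1,0,0,0,0,0,0],
  ],
)

```text
time_s: 19.83
position: [0.5956, -0.252, 0.0757]
ee_rot: [-0.005, 0.009, 1.0, 0.001]
wrist_force: [-0.6, 0.3, 0.3]
width: 1.002
grasp_force: 0.0
```

Call:
play_rows(
  plan=[
    [1,0,0,0,0,0,0],
    [1,0,0,0,0,0,0],
    [1,0,0,0,0,0,0],
  ],
)

```text
time_s: 20.08
position: [0.6029, -0.2504, 0.0817]
ee_rot: [0.002, 0.007, 1.0, 0.0]
wrist_force: [0.9, 0.3, -0.1]
width: 1.001
grasp_force: 0.0
```

```bash
python3 - <<'E'
from go import *
state();plan([((.601,-.2495,.0105),-.7,1,.025)])
s=cam('scene'); hs=cv2.cvtColor(s['color'],cv2.COLOR_BGR2HSV)
print('w scene',rect(blob(s,(.56,-.25,.008),.008)))
E
```

```text
t 20.1 [ 0.6029 -0.2504  0.0817] yaw 179.2 z [ 0.004  0.    -1.   ] F [ 0.9  0.3 -0.1] w 1.001 g 0.0
[[1.0, 0.001, 0.0004, 0.0316, 0.0001, 0.0016, -0.0005], [1.0, 0.0009, 0.0003, 0.0317, 0.0001, 0.0016, -0.0005], [1.0, 0.0009, 0.0004, 0.0316, 0.0001, 0.0016, -0.0005]]
end [ 0.601  -0.2495  0.0105]
w scene (0.601, -0.2444, 134, 64, -0.4)
```

Call:
play_rows(
  plan=[
    [1,0.0008,0.0004,0.0316,0,0.001,0],
    [1,0.0008,0.0004,0.0316,0,0.001,0],
    [1,0.0008,0.0004,0.0316,0,0.001,0],
    [1,0,0,0,0,0,0],
    [1,0,0,0,0,0,0],
  ],
)

```text
time_s: 20.55
position: [0.599, -0.2496, 0.0089]
ee_rot: [-0.001, 0.007, 1.0, 0.001]
wrist_force: [-0.2, 0.5, -0.3]
width: 0.997
grasp_force: 0.0
```

Call:
play_rows(
  plan=[
    [0,0,0,0,0,0,0],
    [0,0,0,0,0,0,0],
    [0,0,0,0,0,0,0],
    [0,0,0,0,0,0,0],
    [0,0,0,0,0,0,0],
  ],
)

```text
time_s: 20.97
position: [0.5994, -0.2507, 0.0098]
ee_rot: [-0.0, 0.008, 1.0, -0.0]
wrist_force: [0.2, 0.0, 0.2]
width: 0.302
grasp_force: 0.0
```

Call:
play_rows(
  plan=[
    [0,0,0,0,0,0,0],
    [0,0,0,0,0,0,0],
    [0,0,0,0,0,0,0],
  ],
)

```text
time_s: 21.22
position: [0.5993, -0.2495, 0.0097]
ee_rot: [-0.001, 0.008, 1.0, 0.001]
wrist_force: [-0.4, 2.1, 6.3]
width: 0.15
grasp_force: 62.3
```

Call:
play_rows(
  plan=[
    [0,0,0,-0.01,0,0,0],
    [0,0,0,-0.03,0,0,0],
    [0,0,0,-0.05,0,0,0],
    [0,0,0,-0.05,0,0,0],
    [0,0,0,-0.05,0,0,0],
  ],
)

```text
time_s: 21.63
position: [0.5975, -0.2503, 0.1516]
ee_rot: [-0.003, 0.008, 1.0, 0.001]
wrist_force: [1.0, -0.2, -4.7]
width: 0.147
grasp_force: 60.8
```

Call:
play_rows(
  plan=[
    [0,0,0,-0.05,0,0,0],
    [0,0,0,0,0,0,0],
    [0,0,0,0,0,0,0],
    [0,0,0,0,0,0,0],
    [0,0,0,0,0,0,0],
  ],
)

```text
time_s: 22.05
position: [0.5969, -0.2496, 0.1862]
ee_rot: [-0.004, 0.008, 1.0, 0.001]
wrist_force: [-1.4, 0.3, -5.6]
width: 0.148
grasp_force: 60.9
```

```bash
python3 - <<'E'
from go import *
state();plan([(feed(-3,0,190),9.9,0,.036)])
s=cam('scene'); print('w scene',rect(blob(s,np.array(bot.read_state()['position'])+[-.04,0,0],.197)))
E
```

```text
t 22.1 [ 0.5969 -0.2496  0.1862] yaw 179.1 z [-0.008  0.002 -1.   ] F [-1.4  0.3 -5.6] w 0.148 g 60.9
[[0, 0.0095, 0.0456, -0.0006, 0.0005, -0.0014, -0.0343], [0, 0.0082, 0.0458, -0.0006, 0.0005, -0.0014, -0.0343], [0, 0.007, 0.046, -0.0006, 0.0005, -0.0014, -0.0343], [0, 0.0057, 0.0462, -0.0006, 0.0005, -0.0014, -0.0343], [0, 0.0045, 0.0464, -0.0006, 0.0005, -0.0014, -0.0343]]
[[0, 0.0032, 0.0464, -0.0007, 0.0005, -0.0014, -0.0343], [0, 0.002, 0.0465, -0.0007, 0.0005, -0.0014, -0.0343]]
end [ 0.5511 -0.0095  0.19  ]
w scene (0.57, -0.2329, 68, 56, 83.4)
```

Call:
play_rows(
  plan=[
    [0,0.0095,0.0456,0,0.0005,-0.0014,-0.034],
    [0,0.0082,0.0458,0,0.0005,-0.0014,-0.034],
    [0,0.007,0.046,0,0.0005,-0.0014,-0.034],
    [0,0.0057,0.0462,0,0.0005,-0.0014,-0.034],
    [0,0.0045,0.0464,0,0.0005,-0.0014,-0.034],
  ],
)

```text
time_s: 22.52
position: [0.5648, -0.0775, 0.1869]
ee_rot: [-0.0, -0.059, 0.998, -0.0]
wrist_force: [-0.3, 0.5, -4.6]
width: 0.142
grasp_force: 60.9
```

Call:
play_rows(
  plan=[
    [0,0.0032,0.0464,0,0.0005,-0.0014,-0.034],
    [0,0.002,0.0465,0,0.0005,-0.0014,-0.034],
    [0,0,0,0,0,0,0],
    [0,0,0,0,0,0,0],
    [0,0,0,0,0,0,0],
  ],
)

```text
time_s: 22.93
position: [0.5528, -0.0106, 0.1874]
ee_rot: [0.001, -0.086, 0.996, -0.001]
wrist_force: [-0.6, -1.1, -4.9]
width: 0.146
grasp_force: 60.9
```

Call:
play_rows(
  plan=[
    [0,0,0,0,0,0,0],
    [0,0,0,0,0,0,0],
  ],
)

```text
time_s: 23.1
position: [0.5535, -0.0123, 0.1881]
ee_rot: [0.002, -0.084, 0.996, -0.002]
wrist_force: [0.1, -0.6, -4.7]
width: 0.147
grasp_force: 60.9
```

```bash
python3 - <<'E'
from go import *
state();plan([(feed(-3,0,135),9.9,0,.03)])
c=cam('top');s=cam('scene')
def cr(i,w):
    u,v=proj(i,feed(0,0,150)).astype(int); print(u-w,v-w); return cv2.resize(i['color'][v-w:v+w,u-w:u+w],(400,400),interpolation=cv2.INTER_CUBIC)
cv2.imwrite('pics/w.png',np.clip(1.5*np.hstack([cr(c,40),cr(s,40)]),0,255).astype(np.uint8))
E
```

```text
t 23.1 [ 0.5535 -0.0123  0.1881] yaw -170.4 z [ 0.005 -0.003 -1.   ] F [ 0.1 -0.6 -4.7] w 0.147 g 60.9
[[0, 0.0015, 0.0022, 0.0354, -0.0022, 0.0027, -0.003], [0, 0.0014, 0.0022, 0.0354, -0.0022, 0.0027, -0.003]]
end [ 0.551  -0.0095  0.135 ]
242 159
205 121
```

View pics/w.png

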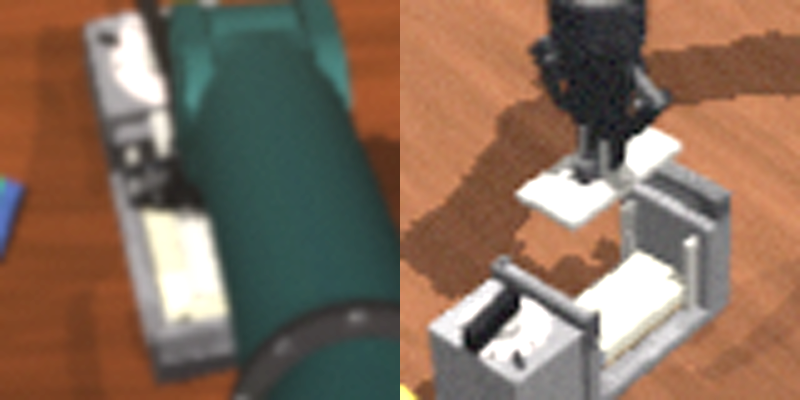

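The weight hangs level over the pocket and the pad lies flat. The weight's corners in the right panel are (518,190), (575,224) and (683,148).

```bash
python3 - <<'E'
from go import *
s=cam('scene'); 
a,b,d=[ray(s,205+(x-400)/5-.4,121+y/5-.4,.184) for x,y in((518,190),(575,224),(683,148))]
print(np.linalg.norm(a-b),np.linalg.norm(b-d)); m=(a+d)/2-[F[0],F[1],0]; q=R.from_euler('z',-F[2]).apply(m); print('centre in feeder',q*1000, np.degrees(np.arctan2(*(b-d)[1::-1])))
E
```

```text
0.062171098976820535 0.12545619789937165
centre in feeder [ -0.27764092  -2.70077885 184.        ] 7.786391817286138
```

Call:
play_rows(
  plan=[
    [0,0.0012,0.002,0.0354,-0.002,0.0025,-0.003],
    [0,0.0012,0.002,0.0354,-0.002,0.0025,-0.003],
    [0,0,0,0,0,0,0],
    [0,0,0,0,0,0,0],
    [0,0,0,0,0,0,0],
  ],
)

```text
time_s: 23.67
position: [0.5525, -0.0082, 0.1364]
ee_rot: [0.001, -0.087, 0.996, 0.0]
wrist_force: [0.7, 0.5, -4.5]
width: 0.144
grasp_force: 60.9
```

Call:
play_rows(
  plan=[
    [0,0,0,0,0,0,0],
    [0,0,0,0,0,0,0],
  ],
)

```text
time_s: 23.83
position: [0.5529, -0.008, 0.1371]
ee_rot: [0.002, -0.088, 0.996, 0.0]
wrist_force: [0.2, 0.0, -4.8]
width: 0.145
grasp_force: 60.9
```

Call:
play_rows(
  plan=[
    [0,0,0,0.015,0,0,0],
    [0,0,0,0.015,0,0,0],
    [0,0,0,0,0,0,0],
    [0,0,0,0,0,0,0],
  ],
)

```text
time_s: 24.17
position: [0.5504, -0.0078, 0.1119]
ee_rot: [-0.001, -0.088, 0.996, 0.0]
wrist_force: [-0.3, -0.0, -4.8]
width: 0.143
grasp_force: 60.8
```

Call:
play_rows(
  plan=[
    [0,0,0,0.01,0,0,0],
    [0,0,0,0.01,0,0,0],
    [0,0,0,0,0,0,0],
  ],
)

```text
time_s: 24.42
position: [0.5507, -0.0077, 0.0966]
ee_rot: [-0.001, -0.088, 0.996, 0.0]
wrist_force: [-0.5, -0.5, -4.4]
width: 0.144
grasp_force: 60.8
```

Call:
play_rows(
  plan=[
    [0,0,0,0.01,0,0,0],
    [0,0,0,0.01,0,0,0],
    [0,0,0,0,0,0,0],
  ],
)

```text
time_s: 24.67
position: [0.5507, -0.0078, 0.0815]
ee_rot: [-0.001, -0.088, 0.996, 0.0]
wrist_force: [-0.1, -0.3, -5.2]
width: 0.142
grasp_force: 60.8
```

Free travel. Down to just above the pad (TCP 0.0505 at contact).

Call:
play_rows(
  plan=[
    [0,0,0,0.01,0,0,0],
    [0,0,0,0.01,0,0,0],
    [0,0,0,0.01,0,0,0],
    [0,0,0,0,0,0,0],
    [0,0,0,0,0,0,0],
  ],
)

```text
time_s: 25.08
position: [0.5512, -0.0078, 0.0598]
ee_rot: [-0.0, -0.088, 0.996, 0.0]
wrist_force: [-0.0, 0.0, -4.5]
width: 0.144
grasp_force: 60.8
```

Call:
play_rows(
  plan=[
    [0,0,0,0.006,0,0,0],
    [0,0,0,0.003,0,0,0],
    [0,0,0,0,0,0,0],
  ],
)

```text
time_s: 25.33
position: [0.5515, -0.0078, 0.0535]
ee_rot: [0.0, -0.088, 0.996, 0.0]
wrist_force: [0.3, 0.5, -5.1]
width: 0.149
grasp_force: 60.9
```

Call:
play_rows(
  plan=[
    [0,0,0,0.003,0,0,0],
    [0,0,0,0.002,0,0,0],
    [0,0,0,0,0,0,0],
  ],
)

```text
time_s: 25.58
position: [0.5517, -0.0078, 0.0499]
ee_rot: [0.001, -0.088, 0.996, 0.0]
wrist_force: [0.1, -0.5, -4.6]
width: 0.142
grasp_force: 61.0
```

Call:
play_rows(
  plan=[
    [0,0,0,0.003,0,0,0],
    [0,0,0,0,0,0,0],
    [0,0,0,0,0,0,0],
  ],
)

```text
time_s: 25.83
position: [0.5518, -0.0077, 0.0497]
ee_rot: [0.001, -0.088, 0.996, 0.0]
wrist_force: [-3.8, -0.1, 11.9]
width: 0.143
grasp_force: 63.1
```

Call:
play_rows(
  plan=[
    [0.5,0,0,-0.003,0,0,0],
    [0.5,0,0,0,0,0,0],
    [0.5,0,0,0,0,0,0],
    [0.5,0,0,0,0,0,0],
    [0.5,0,0,-0.02,0,0,0],
  ],
)

```text
time_s: 26.25
position: [0.5501, -0.0077, 0.0632]
ee_rot: [-0.002, -0.088, 0.996, 0.0]
wrist_force: [-0.3, 0.2, 0.1]
width: 0.495
grasp_force: 0.0
```

Call:
play_rows(
  plan=[
    [0.5,0,0,-0.04,0,0,0],
    [0.5,0,0,-0.05,0,0,0],
    [1,0,0,-0.05,0,0,0],
    [1,0,-0.04,-0.04,0,0,0],
    [1,0,-0.05,0,0,0,0],
  ],
)

```text
time_s: 26.67
position: [0.5677, -0.0705, 0.2057]
ee_rot: [0.007, -0.092, 0.996, 0.001]
wrist_force: [1.2, 0.2, -0.4]
width: 0.906
grasp_force: 0.0
```

Call:
play_rows(
  plan=[
    [1,0,-0.05,0,0,0,0],
    [1,0,-0.05,0,0,0,0],
    [1,0,0,0,0,0,0],
    [1,0,0,0,0,0,0],
    [1,0,0,0,0,0,0],
  ],
)

```text
time_s: 27.08
position: [0.576, -0.1473, 0.199]
ee_rot: [0.0, -0.088, 0.996, 0.001]
wrist_force: [-0.4, 0.7, 0.3]
width: 0.999
grasp_force: 0.0
```

```bash
python3 - <<'E'
from go import *
state()
c=cam('top');s=cam('scene')
hs=cv2.cvtColor(s['color'],cv2.COLOR_BGR2HSV)
def cr(i,w):
    u,v=proj(i,feed(10,0,60)).astype(int); print(u-w,v-w); return cv2.resize(i['color'][v-w:v+w,u-w:u+w],(400,400),interpolation=cv2.INTER_CUBIC)
cv2.imwrite('pics/in4.png',np.clip(1.5*np.hstack([cr(c,30),cr(s,30)]),0,255).astype(np.uint8))
for z in(48,):
  for n,p in dict(fl=(65,30),fr=(65,-30),nl=(-65,30),nr=(-65,-30)).items():
    print(z,n,((proj(c,feed(*p,z))-proj(c,feed(10,0,60)).astype(int)+30.5)*6.667).round(),((proj(s,feed(*p,z))-proj(s,feed(10,0,60)).astype(int)+30.5)*6.667+[400,0]).round())
p=(.47,.405,.005)
for n in('top','scene'):
    try: print('cover',n,rect(blob(cam(n),(.528,.422,.005),.005)))
    except Exception as e: print(repr(e))
E
```

```text
t 27.1 [ 0.576  -0.1473  0.199 ] yaw -170.0 z [ 0.     0.002 -1.   ] F [-0.4  0.7  0.3] w 0.999 g 0.0
250 172
214 148
48 fl [129. 127.] [585. 290.]
48 fr [233. 104.] [514. 247.]
48 nl [182. 352.] [720. 181.]
48 nr [288. 328.] [650. 142.]
cover top (0.4776, 0.4076, 172, 91, 15.7)
cover scene (0.4774, 0.4109, 172, 94, 15.8)
```

View pics/in4.png

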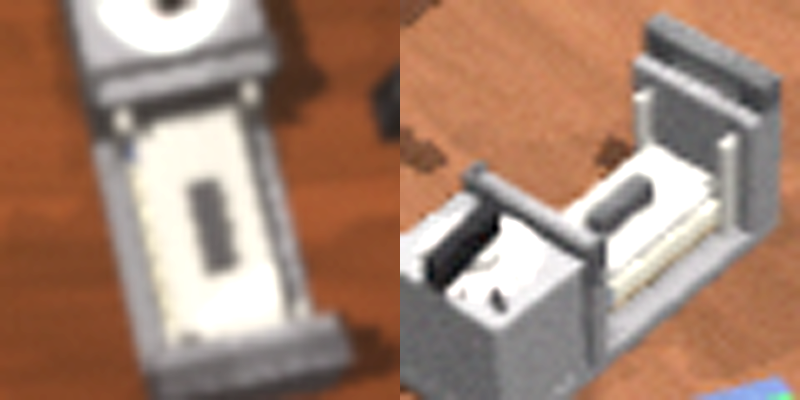

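The weight lies flat on the pile with its grip up. The cover's rect gives its origin at about (0.483, 0.4095), yaw 16°. Next I check joint room and plan the reach to the cover.

```bash
python3 - <<'E'
from go import *
state(); print(bot.read_state()['joint_positions'].round(2))
c=cam('top');hs=cv2.cvtColor(c['color'],cv2.COLOR_BGR2HSV); 
# black bar on the cover: dark pixels inside the cover, bar top z=.033
u,v=proj(c,(.483,.4095,.03)).astype(int); m=(hs[v-14:v+15,u-14:u+15,2]<90).astype(np.uint8); n,l,st,ce=cv2.connectedComponentsWithStats(m); i=1+st[1:,4].argmax(); print(st[i],ray(c,*(ce[i]+[u-14,v-14]),.02))
k=max(cv2.findContours((l==i).astype(np.uint8),cv2.RETR_EXTERNAL,cv2.CHAIN_APPROX_NONE)[0],key=len)[:,0]+[u-14,v-14]; print('bar',rect(np.array([ray(c,a,b,.025)[:2] for a,b in k])))
plan([((.56,.1,.22),None,1),((.483,.4095,.2),None,1)])
E
```

```text
t 27.3 [ 0.5763 -0.1456  0.1992] yaw -169.8 z [ 0.001  0.002 -1.   ] F [ 0.   1.2 -0.6] w 0.999 g 0.0
[ 0.13  0.47  0.06  1.94 -0.04  0.74  1.96]
[ 9 12 15  7 48] [0.48184065 0.40690722 0.02      ]
bar (0.4811, 0.4057, 54, 11, -73.9)
[[1.0, -0.0053, 0.0466, -0.0039, 0, 0, 0], [1.0, -0.0053, 0.0467, -0.0039, 0, 0, 0], [1.0, -0.0052, 0.0466, -0.0039, 0, 0, 0], [1.0, -0.0053, 0.0467, -0.0039, 0, 0, 0], [1.0, -0.0052, 0.0466, -0.0039, 0, 0, 0]]
[[1.0, -0.0053, 0.0467, -0.0038, 0, 0, 0], [1.0, -0.0052, 0.0466, -0.0039, 0, 0, 0], [1.0, 0.0035, 0.053, 0.0034, 0, 0, 0], [1.0, 0.0035, 0.053, 0.0034, 0, 0, 0], [1.0, 0.0035, 0.0531, 0.0034, 0, 0, 0]]
[[1.0, 0.0035, 0.053, 0.0034, 0, 0, 0], [1.0, 0.0034, 0.0531, 0.0034, 0, 0, 0], [1.0, 0.0035, 0.053, 0.0034, 0, 0, 0], [1.0, 0.0034, 0.0531, 0.0034, 0, 0, 0], [1.0, 0.0035, 0.053, 0.0034, 0, 0, 0]]
end [0.483  0.4095 0.2   ]
```

```bash
python3 - <<'E'
from go import *
plan([((.56,.1,.22),down(150),1),((.482,.408,.12),down(106),1)])
E
```

```text
[[1.0, -0.0053, 0.0466, -0.0039, 0.0003, 0.0001, 0.1277], [1.0, -0.0006, 0.0469, -0.0039, 0.0003, 0.0001, 0.1277], [1.0, 0.0042, 0.0468, -0.0039, 0.0003, 0.0001, 0.1277], [1.0, 0.0088, 0.0461, -0.0039, 0.0003, 0.0001, 0.1277], [1.0, 0.0134, 0.045, -0.0039, 0.0003, 0.0001, 0.1277]]
[[1.0, 0.0178, 0.0434, -0.0039, 0.0003, 0.0001, 0.1277], [1.0, 0.0221, 0.0415, -0.004, 0.0003, 0.0001, 0.1277], [1.0, 0.0328, 0.0337, 0.0148, 0, 0, 0.1086], [1.0, 0.0356, 0.0308, 0.0148, 0, 0, 0.1086], [1.0, 0.0381, 0.0277, 0.0148, 0, 0, 0.1086]]
[[1.0, 0.0403, 0.0243, 0.0148, 0, 0, 0.1086], [1.0, 0.0422, 0.0208, 0.0148, 0, 0, 0.1086], [1.0, 0.0438, 0.0172, 0.0148, 0, 0, 0.1086], [1.0, 0.0451, 0.0133, 0.0148, 0, 0, 0.1086], [1.0, 0.0461, 0.0095, 0.0149, 0, 0, 0.1086]]
[[1.0, 0.0468, 0.0055, 0.0148, 0, 0, 0.1086]]
end [0.482 0.408 0.12 ]
```

Call:
play_rows(
  plan=[
    [1,-0.0053,0.0466,-0.0039,0,0,0.1277],
    [1,-0.0006,0.0469,-0.0039,0,0,0.1277],
    [1,0.0042,0.0468,-0.0039,0,0,0.1277],
    [1,0.0088,0.0461,-0.0039,0,0,0.1277],
    [1,0.0134,0.045,-0.0039,0,0,0.1277],
  ],
)

```text
time_s: 27.75
position: [0.5646, 0.0305, 0.2144]
ee_rot: [0.001, 0.164, 0.986, 0.001]
wrist_force: [0.3, 0.4, -0.5]
width: 1.0
grasp_force: 0.0
```

Call:
play_rows(
  plan=[
    [1,0.0178,0.0434,-0.0039,0,0,0.1277],
    [1,0.0221,0.0415,-0.004,0,0,0.1277],
    [1,0.0328,0.0337,0.0148,0,0,0.1086],
    [1,0.0356,0.0308,0.0148,0,0,0.1086],
    [1,0.0381,0.0277,0.0148,0,0,0.1086],
  ],
)

```text
time_s: 28.17
position: [0.5342, 0.2038, 0.1869]
ee_rot: [0.001, 0.382, 0.924, 0.001]
wrist_force: [0.5, 0.5, -0.4]
width: 1.002
grasp_force: 0.0
```

Call:
play_rows(
  plan=[
    [1,0.0403,0.0243,0.0148,0,0,0.1086],
    [1,0.0422,0.0208,0.0148,0,0,0.1086],
    [1,0.0438,0.0172,0.0148,0,0,0.1086],
    [1,0.0451,0.0133,0.0148,0,0,0.1086],
    [1,0.0461,0.0095,0.0148,0,0,0.1086],
  ],
)

```text
time_s: 28.58
position: [0.4907, 0.3748, 0.131]
ee_rot: [0.0, 0.569, 0.822, 0.001]
wrist_force: [0.4, -0.1, 0.1]
width: 0.998
grasp_force: 0.0
```

Call:
play_rows(
  plan=[
    [1,0.0468,0.0055,0.0148,0,0,0.1086],
    [1,0,0,0,0,0,0],
    [1,0,0,0,0,0,0],
    [1,0,0,0,0,0,0],
    [1,0,0,0,0,0,0],
  ],
)

```text
time_s: 29.0
position: [0.4842, 0.4051, 0.1208]
ee_rot: [0.001, 0.603, 0.798, 0.001]
wrist_force: [0.7, -0.4, -1.4]
width: 1.0
grasp_force: 0.0
```

```bash
python3 - <<'E'
from go import *
state()
print('cover scene',rect(blob(cam('scene'),(.528,.422,.005),.005)))
plan([((.482,.408,.06),down(106),1),((.482,.408,.013),down(106),1,.02)])
E
```

```text
t 29.0 [0.4842 0.4051 0.1208] yaw 105.8 z [ 0.002  0.    -1.   ] F [ 0.7 -0.4 -1.4] w 1.000 g 0.0
cover scene (0.4776, 0.4103, 172, 93, 16.4)
[[1.0, 0.0025, -0.0011, 0.0406, 0.0013, 0.0001, -0.0029], [1.0, 0.0026, -0.0011, 0.0407, 0.0013, 0.0001, -0.0029], [1.0, 0, 0, 0.0209, 0, 0, 0], [1.0, 0, 0, 0.0209, 0, 0, 0], [1.0, 0, 0, 0.0209, 0, 0, 0]]
end [0.482 0.408 0.013]
```

Call:
play_rows(
  plan=[
    [1,0.0025,-0.001,0.0406,0.001,0,0],
    [1,0.0025,-0.001,0.0406,0.001,0,0],
    [1,0,0,0.0209,0,0,0],
    [1,0,0,0.0209,0,0,0],
    [1,0,0,0.0209,0,0,0],
  ],
)

```text
time_s: 29.47
position: [0.4823, 0.4081, 0.0122]
ee_rot: [0.0, 0.604, 0.797, 0.0]
wrist_force: [0.2, 0.4, 0.8]
width: 1.001
grasp_force: 0.0
```

Call:
play_rows(
  plan=[
    [1,0,0,0,0,0,0],
    [1,0,0,0,0,0,0],
    [0,0,0,0,0,0,0],
    [0,0,0,0,0,0,0],
    [0,0,0,0,0,0,0],
  ],
)

```text
time_s: 29.88
position: [0.4821, 0.4102, 0.0138]
ee_rot: [0.0, 0.603, 0.798, 0.001]
wrist_force: [0.2, 0.2, 0.5]
width: 0.602
grasp_force: 0.0
```

Call:
play_rows(
  plan=[
    [0,0,0,0,0,0,0],
    [0,0,0,0,0,0,0],
    [0,0,0,0,0,0,0],
    [0,0,0,0,0,0,0],
    [0,0,0,0,0,0,0],
  ],
)

```text
time_s: 30.3
position: [0.4818, 0.4102, 0.0132]
ee_rot: [-0.0, 0.603, 0.798, 0.001]
wrist_force: [-0.5, 0.2, 5.2]
width: 0.125
grasp_force: 61.3
```

```bash
cat >> go.py <<'E'
DY,DZ=1.5,13.
def cov(tx,tz,th,y=0.):
    """TCP pose that puts the tongue tip at feeder (tx,y,tz) mm with the cover tilted th deg, tongue low"""
    q=R.from_euler('y',-th,degrees=True); O=np.array([tx,y,tz])-q.apply([-90,0,2.5]); t=O+q.apply([0,DY,DZ])
    return feed(*t),R.from_euler('z',F[2])*q*R.from_euler('z',90,degrees=True)*R.from_euler('x',180,degrees=True)
E
python3 - <<'E'
from go import *
p=bot.read_state()['position']
plan([((.482,.41,.215),None,0)])
a,r=cov(-75,200,0); print(a)
plan([(a,r,0)],start=((.482,.41,.215),down(106)))
E
```

```text
[[0, 0, 0.0001, -0.0449, 0, 0, 0], [0, 0, 0.0001, -0.0448, 0, 0, 0], [0, 0, 0.0001, -0.0449, 0, 0, 0], [0, 0, 0, -0.0448, 0, 0, 0], [0, 0, 0.0001, -0.0449, 0, 0, 0]]
[[0, -0.0001, 0, -0.0448, 0, 0, 0]]
end [0.482 0.41  0.215]
[np.float64(0.5685219367006388), np.float64(-0.004954835669266054), np.float64(0.2105)]
[[0, -0.0512, -0.0038, 0.0005, 0, 0, 0.0124], [0, -0.0513, -0.0033, 0.0006, 0, 0, 0.0124], [0, -0.0513, -0.0028, 0.0005, 0, 0, 0.0124], [0, -0.0513, -0.0023, 0.0005, 0, 0, 0.0124], [0, -0.0514, -0.0018, 0.0006, 0, 0, 0.0124]]
[[0, -0.0514, -0.0013, 0.0005, 0, 0, 0.0124], [0, -0.0514, -0.0008, 0.0006, 0, 0, 0.0124], [0, -0.0514, -0.0003, 0.0005, 0, 0, 0.0124], [0, -0.0513, 0.0003, 0.0006, 0, 0, 0.0124], [0, -0.0514, 0.0007, 0.0005, 0, 0, 0.0124]]
[[0, -0.0513, 0.0013, 0.0006, 0, 0, 0.0124]]
end [ 0.5685 -0.0049  0.2105]
```

Call:
play_rows(
  plan=[
    [0,0,0,-0.03,0,0,0],
    [0,0,0,-0.045,0,0,0],
    [0,0,0,-0.045,0,0,0],
    [0,0,0,-0.05,0,0,0],
    [0,0,0,-0.05,0,0,0],
  ],
)

```text
time_s: 30.72
position: [0.48, 0.409, 0.1779]
ee_rot: [-0.0, 0.603, 0.798, -0.002]
wrist_force: [-0.1, 0.6, -1.0]
width: 0.124
grasp_force: 60.1
```

Call:
play_rows(
  plan=[
    [0,0,0,-0.05,0,0,0],
    [0,0,0,0,0,0,0],
    [0,0,0,0,0,0,0],
    [0,0,0,0,0,0,0],
  ],
)

```text
time_s: 31.05
position: [0.4799, 0.4093, 0.2138]
ee_rot: [-0.001, 0.603, 0.798, -0.001]
wrist_force: [-0.7, 0.0, -1.8]
width: 0.121
grasp_force: 60.3
```

```bash
python3 - <<'E'
from go import *
state()
s=cam('scene'); st=bot.read_state(); p=np.array(st['position']); 
hs=cv2.cvtColor(s['color'],cv2.COLOR_BGR2HSV)
q=R.from_euler('z',16,degrees=True)
w=blob(s,p+q.apply([.055,0,-.008]),p[2]-.008); l=q.inv().apply(np.c_[w,np.full(len(w),p[2])]-p)*1000
print('extent in cover axes rel TCP x',l[:,0].min(),l[:,0].max(),'y',l[:,1].min(),l[:,1].max())
for x0,x1 in((20,60),(-60,-25),(60,90)):
    k=l[(l[:,0]>x0)&(l[:,0]<x1)]; print(x0,k[:,1].min(),k[:,1].max()) if len(k) else 0
f=l[(np.abs(l[:,1])<30)&(l[:,0]>60)]; print('front edge fit',np.polyfit(f[:,1],f[:,0],1))
E
```

```text
t 31.1 [0.4799 0.4093 0.2138] yaw 105.9 z [-0.003 -0.001 -1.   ] F [-0.7  0.  -1.8] w 0.121 g 60.3
extent in cover axes rel TCP x -92.35218390478026 80.6645360830528 y -45.1070628155882 49.200516131488136
20 -45.1070628155882 48.290137059206316
-60 -1.6153460580667696 49.200516131488136
60 -45.086203489142825 47.15858334229075
front edge fit [ 0.17043603 76.23903278]
```

The cover hangs level and centred on the TCP (extent -92..81 by -45..48 mm). Carrying it over the feeder.

Call:
play_rows(
  plan=[
    [0,-0.0512,-0.0038,0.0005,0,0,0.0124],
    [0,-0.0513,-0.0033,0.0005,0,0,0.0124],
    [0,-0.0513,-0.0028,0.0005,0,0,0.0124],
    [0,-0.0513,-0.0023,0.0005,0,0,0.0124],
    [0,-0.0514,-0.0018,0.0005,0,0,0.0124],
  ],
)

```text
time_s: 31.52
position: [0.5185, 0.2188, 0.2107]
ee_rot: [-0.001, 0.622, 0.783, -0.002]
wrist_force: [1.0, -0.7, -1.5]
width: 0.121
grasp_force: 60.2
```

Call:
play_rows(
  plan=[
    [0,-0.0514,-0.0013,0.0005,0,0,0.0124],
    [0,-0.0514,-0.0008,0.0005,0,0,0.0124],
    [0,-0.0514,-0.0003,0.0005,0,0,0.0124],
    [0,-0.0513,0.0003,0.0005,0,0,0.0124],
    [0,-0.0514,0.0007,0.0005,0,0,0.0124],
  ],
)

```text
time_s: 31.93
position: [0.5573, 0.0306, 0.2088]
ee_rot: [-0.002, 0.641, 0.768, -0.002]
wrist_force: [0.9, 0.1, -1.8]
width: 0.123
grasp_force: 60.3
```

Call:
play_rows(
  plan=[
    [0,-0.0513,0.0013,0.0006,0,0,0.0124],
    [0,0,0,0,0,0,0],
    [0,0,0,0,0,0,0],
    [0,0,0,0,0,0,0],
    [0,0,0,0,0,0,0],
  ],
)

```text
time_s: 32.35
position: [0.5657, -0.0036, 0.2091]
ee_rot: [-0.002, 0.644, 0.765, -0.001]
wrist_force: [-0.1, 0.8, -2.4]
width: 0.127
grasp_force: 60.2
```

```bash
sed -i 's/^DY,DZ=.*/DY,DZ=0.,13./' go.py; python3 - <<'E'
from go import *
state(); print(bot.read_state()['joint_positions'].round(2))
plan([(*cov(-70,160,20),0)]);
E
```

```text
t 32.4 [ 0.5657 -0.0036  0.2091] yaw 99.9 z [-0.003  0.001 -1.   ] F [-0.1  0.8 -2.4] w 0.127 g 60.2
[-0.45  0.46  0.51  2.01 -0.33  0.75  0.43]
[[0, -0.0015, -0.0007, 0.0038, -0.1495, -0.0007, -0.0001], [0, -0.0015, -0.0011, 0.0037, -0.1495, -0.0007, -0.0001], [0, -0.0015, -0.0015, 0.0035, -0.1495, -0.0007, -0.0001]]
end [ 0.5648 -0.0072  0.2006]
```

Call:
play_rows(
  plan=[
    [0,-0.0015,-0.0007,0.0038,-0.15,0,0],
    [0,-0.0015,-0.0011,0.0038,-0.15,0,0],
    [0,-0.0015,-0.0015,0.0035,-0.15,0,0],
    [0,0,0,0,0,0,0],
    [0,0,0,0,0,0,0],
  ],
)

```text
time_s: 32.77
position: [0.5623, -0.0079, 0.2006]
ee_rot: [0.11, 0.635, 0.753, 0.133]
wrist_force: [0.4, -0.0, -1.7]
width: 0.126
grasp_force: 60.3
```

Call:
play_rows(
  plan=[
    [0,0,0,0,0,0,0],
    [0,0,0,0,0,0,0],
    [0,0,0,0,0,0,0],
  ],
)

```text
time_s: 33.02
position: [0.568, -0.008, 0.2027]
ee_rot: [0.114, 0.634, 0.753, 0.135]
wrist_force: [-0.0, -0.1, -2.0]
width: 0.123
grasp_force: 60.3
```

```bash
python3 - <<'E'
from go import *
state(); plan([(*cov(-70,140,20),0)])
s=cam('scene'); c=cam('top'); st=bot.read_state(); p=np.array(st['position']); rt=rot(st['ee_rot']); Rc=rt*(R.from_euler('z',90,degrees=True)*R.from_euler('x',180,degrees=True)).inv()
# current cover pose from TCP; tip in feeder frame
tip=p+Rc.apply(np.array([-90,0,2.5-DZ])/1000); q=R.from_euler('z',-F[2]).apply(tip-[F[0],F[1],0])*1000; print('tip feeder',q.round(1),'tilt',np.degrees(np.arcsin(Rc.as_matrix()[2,0])).round(1))
for n,l in dict(tip=(-90,0,2.5),tl=(-90,25,2.5),tr=(-90,-25,2.5),fl=(79,44,5),fr=(79,-44,5)).items():
    W=p+Rc.apply((np.array(l)-[0,DY,DZ])/1000); print(n,(proj(s,W)-proj(s,feed(0,0,150)).astype(int)+40.5)*5+[400,0],(proj(c,W)-proj(c,feed(0,0,150)).astype(int)+40.5)*5)
def cr(i,w=40):
    u,v=proj(i,feed(0,0,150)).astype(int); return cv2.resize(i['color'][v-w:v+w,u-w:u+w],(400,400),interpolation=cv2.INTER_CUBIC)
cv2.imwrite('pics/tilt.png',np.clip(1.3*np.hstack([cr(c),cr(s)]),0,255).astype(np.uint8))
E
```

```text
t 33.0 [ 0.568  -0.008   0.2027] yaw 99.8 z [ 0.342  0.059 -0.938] F [-0.  -0.1 -2. ] w 0.123 g 60.3
[[0, 0.0019, -0.0139, 0.0262, 0.0072, 0.0009, -0.0002]]
end [ 0.5649 -0.0071  0.1806]
tip feeder [-67.5  -1.4 161.3] tilt 20.3
tip [657.89120815 151.27234571] [230.25693862 298.72851473]
tl [681.12116564 163.55908374] [194.2247324  306.69872787]
tr [634.98991784 139.15944561] [266.22985721 290.77141584]
fl [565.76246465 213.30827083] [116.50410025  68.31619986]
fr [481.39887626 165.71580238] [245.89276561  40.45013954]
```

View pics/tilt.png

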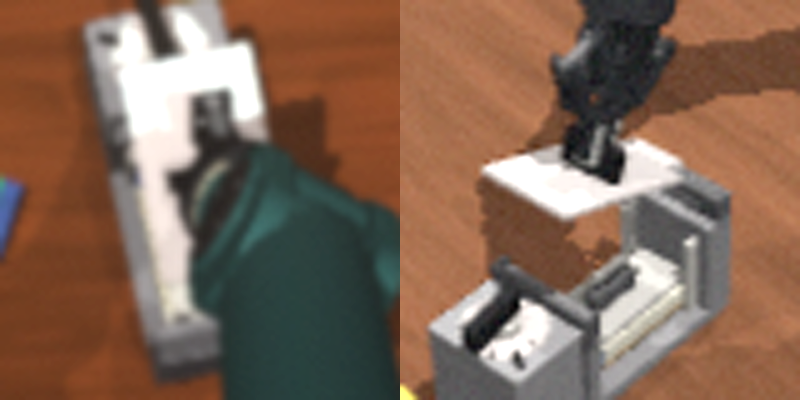

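The cover is tilted 20°, and its front corners are seen within 1 px of where the TCP pose predicts. Lowering the tongue in front of the slot.

```bash
cat >> go.py <<'E'
def tip():
    st=bot.read_state(); p=np.array(st['position']); Rc=rot(st['ee_rot'])*(R.from_euler('z',90,degrees=True)*R.from_euler('x',180,degrees=True)).inv()
    f=lambda l:(R.from_euler('z',-F[2]).apply(p+Rc.apply((np.array(l)-[0,DY,DZ])/1000)-[F[0],F[1],0])*1000).round(1)
    print('tip',f([-90,0,2.5]),'O',f([0,0,0]),'tilt %.1f'%np.degrees(np.arcsin(Rc.as_matrix()[2,0])),'F',st['wrist_force'].round(1))
E
python3 - <<'E'
from go import *
plan([(*cov(-68,125,20),0,.03),(*cov(-68,112,20),0,.03)])
E
```

```text
[[0, 0.001, -0.0086, 0.0229, 0.0031, 0.0004, -0.0002], [0, 0.0009, -0.0086, 0.0229, 0.0031, 0.0004, -0.0002], [0, 0, -0.006, 0.0163, 0.0001, -0.0001, -0.0001]]
end [ 0.5668 -0.0068  0.1526]
```

Call:
play_rows(
  plan=[
    [0,0.001,-0.0086,0.0229,0.002,0,0],
    [0,0.001,-0.0086,0.0229,0.002,0,0],
    [0,0,0,0,0,0,0],
    [0,0,0,0,0,0,0],
    [0,0,0,0,0,0,0],
  ],
)

```text
time_s: 33.53
position: [0.5662, -0.0077, 0.1659]
ee_rot: [0.113, 0.635, 0.753, 0.133]
wrist_force: [-0.3, -0.1, -1.7]
width: 0.124
grasp_force: 60.2
```

```bash
python3 - <<'E'
from go import *
state(); tip(); plan([(*cov(-70,112,20),0,.03)]); plan([(*cov(-90,112,20),0,.01)],start=cov(-70,112,20))
E
```

```text
t 33.5 [ 0.5662 -0.0077  0.1659] yaw 99.7 z [ 0.339  0.058 -0.939] F [-0.3 -0.1 -1.7] w 0.124 g 60.2
tip [-68.7  -0.6 125.1] O [ 16.7  -0.8 153.7] tilt 20.1 F [-0.3 -0.1 -1.7]
[[0, 0.001, -0.0077, 0.016, 0.0024, 0.0012, -0.0028]]
end [ 0.5648 -0.0071  0.1527]
[[0, 0, -0.0125, -0.0046, 0, 0, 0], [0, 0, -0.0126, -0.0045, 0, 0, 0]]
end [ 0.5451 -0.0105  0.1526]
```

Call:
play_rows(
  plan=[
    [0,0.001,-0.008,0.017,0,0,0],
    [0,0,0,0,0,0,0],
    [0,0,0,0,0,0,0],
    [0,0,0,0,0,0,0],
    [0,0,0,0,0,0,0],
  ],
)

```text
time_s: 33.95
position: [0.5647, -0.0071, 0.1523]
ee_rot: [0.113, 0.635, 0.753, 0.134]
wrist_force: [-0.0, -0.0, -2.3]
width: 0.124
grasp_force: 60.2
```

```bash
python3 - <<'E'
from go import *
tip(); plan([(*cov(-86,110.5,20),0,.008)])
E
```

```text
tip [-70.    0.2 111.4] O [1.540e+01 1.000e-01 1.401e+02] tilt 20.2 F [-0.  -0.  -2.3]
[[0, -0.0001, -0.0102, -0.003, 0.0017, 0.0006, -0.0014], [0, 0, -0.0103, -0.0029, 0.0017, 0.0006, -0.0014]]
end [ 0.549  -0.0098  0.1511]
```

Call:
play_rows(
  plan=[
    [0,0,-0.01,-0.003,0,0,0],
    [0,0,-0.01,-0.003,0,0,0],
    [0,0,0,0,0,0,0],
    [0,0,0,0,0,0,0],
  ],
)

```text
time_s: 34.28
position: [0.5474, -0.0099, 0.1503]
ee_rot: [0.112, 0.635, 0.753, 0.133]
wrist_force: [-0.7, -0.7, -2.2]
width: 0.128
grasp_force: 60.3
```

```bash
python3 - <<'E'
from go import *
tip(); plan([(*cov(-90,110.5,20),0,.008)])
E
```

```text
tip [-87.7   0.5 109.6] O [ -2.2   0.2 138.1] tilt 20.0 F [-0.7 -0.7 -2.2]
[[0, -0.0003, -0.0025, -0.0021, 0, 0.0004, -0.0037]]
end [ 0.5451 -0.0105  0.1511]
```

Call:
play_rows(
  plan=[
    [0,0,-0.003,-0.001,0,0,0],
    [0,0,0,0,0,0,0],
    [0,0,0,0,0,0,0],
    [0,0,0,0,0,0,0],
  ],
)

```text
time_s: 34.62
position: [0.5465, -0.01, 0.1504]
ee_rot: [0.112, 0.635, 0.753, 0.133]
wrist_force: [0.0, -0.1, -2.4]
width: 0.13
grasp_force: 60.3
```

```bash
python3 - <<'E'
from go import *
tip()
E
```

```text
tip [-88.5   0.5 109.6] O [ -3.1   0.3 138.1] tilt 20.1 F [ 0.  -0.1 -2.4]
```

Call:
play_rows(
  plan=[
    [0,0,-0.002,-0.0007,0,0,0],
    [0,0,-0.002,-0.0007,0,0,0],
    [0,0,0,0,0,0,0],
    [0,0,0,0,0,0,0],
  ],
)

```text
time_s: 34.95
position: [0.5443, -0.0105, 0.1507]
ee_rot: [0.113, 0.635, 0.753, 0.134]
wrist_force: [3.3, 0.6, -2.0]
width: 0.122
grasp_force: 60.1
```

```bash
python3 - <<'E'
from go import *
tip()
E
```

```text
tip [-90.7   0.4 109.9] O [ -5.3   0.2 138.5] tilt 20.2 F [ 3.3  0.6 -2. ]
```

Slot back found at tip x = -90.7, with the tongue under the lip and tilted. Now the swing.

```bash
python3 - <<'E'
from go import *
plan([(*cov(-89.5,109.8,17),0)]); plan([(*cov(-89.7,109.5,11),0),(*cov(-89.7,109.2,5.5),0)],start=cov(-89.5,109.8,17))
E
```

```text
[[0, -0.0003, 0.002, 0.0073, 0.0705, 0.0012, -0.0028]]
end [ 0.5476 -0.0101  0.1461]
[[0, 0, 0.0004, 0.0129, 0.1333, 0, 0], [0, 0, 0.0007, 0.012, 0.1223, 0, 0]]
end [ 0.5529 -0.0092  0.1283]
```

Call:
play_rows(
  plan=[
    [0,0,0.002,0.0036,0.035,0,0],
    [0,0,0,0.0036,0.035,0,0],
    [0,0,0,0.0065,0.0667,0,0],
    [0,0,0,0,0,0,0],
    [0,0,0,0,0,0,0],
  ],
)

```text
time_s: 35.37
position: [0.548, -0.0092, 0.1408]
ee_rot: [0.078, 0.639, 0.759, 0.093]
wrist_force: [4.0, 0.1, -0.7]
width: 0.123
grasp_force: 60.4
```

```bash
python3 - <<'E'
from go import *
tip(); plan([(*cov(-89.7,109.2,8),0,.004)]); plan([(*cov(-89.7,108.9,2),0,.004)],start=cov(-89.7,109.2,8))
E
```

```text
tip [-90.8   0.9 108.9] O [ -2.9   0.9 128.2] tilt 13.9 F [ 4.   0.1 -0.7]
[[0, -0.0004, 0.0008, 0.0042, 0.0439, 0.0002, -0.0002], [0, -0.0004, 0.0009, 0.0041, 0.0439, 0.0002, -0.0002], [0, -0.0004, 0.0011, 0.0041, 0.0439, 0.0002, -0.0002]]
end [ 0.552  -0.0094  0.1321]
[[0, 0, 0.0003, 0.0043, 0.0444, 0, 0], [0, 0, 0.0004, 0.0043, 0.0444, 0, 0], [0, 0, 0.0005, 0.0044, 0.0444, 0, 0]]
end [ 0.5539 -0.009   0.1225]
```

Call:
play_rows(
  plan=[
    [0,0,0.0015,0.004,0.044,0,0],
    [0,0,0.001,0.004,0.044,0,0],
    [0,0,0.001,0.004,0.044,0,0],
    [0,0,0,0,0,0,0],
    [0,0,0,0,0,0,0],
  ],
)

```text
time_s: 35.78
position: [0.5508, -0.009, 0.1322]
ee_rot: [0.044, 0.643, 0.763, 0.053]
wrist_force: [-0.6, 0.8, -1.9]
width: 0.125
grasp_force: 60.3
```

```bash
python3 - <<'E'
from go import *
tip(); plan([(*cov(-89.5,109,2),0,.004)])
E
```

```text
tip [-90.8   0.7 109.4] O [ -1.3   0.5 119.3] tilt 7.9 F [-0.6  0.8 -1.9]
[[0, -0.0002, 0.0008, 0.0044, 0.0439, -0.0005, -0.001], [0, -0.0002, 0.001, 0.0044, 0.0439, -0.0005, -0.001], [0, -0.0003, 0.0011, 0.0043, 0.0439, -0.0005, -0.001]]
end [ 0.5541 -0.009   0.1226]
```

Call:
play_rows(
  plan=[
    [0,0,0.0008,0.0044,0.044,0,0],
    [0,0,0.001,0.0044,0.044,0,0],
    [0,0,0.001,0.0044,0.044,0,0],
    [0,0,0,0,0,0,0],
    [0,0,0,0,0,0,0],
  ],
)

```text
time_s: 36.2
position: [0.5541, -0.0086, 0.1228]
ee_rot: [0.011, 0.645, 0.764, 0.014]
wrist_force: [0.4, -0.2, -2.2]
width: 0.123
grasp_force: 60.3
```

```bash
python3 - <<'E'
from go import *
tip(); plan([(*cov(-90,108.5,0),0,.004)])
E
```

```text
tip [-89.4   0.6 109.1] O [  0.6   0.4 109.8] tilt 2.0 F [ 0.4 -0.2 -2.2]
[[0, -0.0005, -0.0004, 0.005, 0.045, -0.0016, -0.0034]]
end [ 0.554 -0.009  0.119]
```

Call:
play_rows(
  plan=[
    [0,0,0,0.0025,0.022,0,0],
    [0,0,0,0.0025,0.023,0,0],
    [0,0,0,0,0,0,0],
    [0,0,0,0,0,0,0],
  ],
)

```text
time_s: 36.53
position: [0.5553, -0.0086, 0.1193]
ee_rot: [-0.0, 0.645, 0.764, 0.0]
wrist_force: [0.4, -0.3, -2.9]
width: 0.124
grasp_force: 60.4
```

```bash
python3 - <<'E'
from go import *
tip()
E
```

```text
tip [-88.6   0.4 108.8] O [  1.4   0.2 106.3] tilt 0.0 F [ 0.4 -0.3 -2.9]
```

Call:
play_rows(
  plan=[
    [0,0,-0.001,0.002,0,0,0],
    [0,0,0,0.001,0,0,0],
    [0,0,0,0,0,0,0],
  ],
)

```text
time_s: 36.78
position: [0.5554, -0.0085, 0.1191]
ee_rot: [0.0, 0.645, 0.764, 0.001]
wrist_force: [-2.7, 1.3, 12.9]
width: 0.127
grasp_force: 62.5
```

Seated with firm contact. I let go, rise and check.

Call:
play_rows(
  plan=[
    [0,0,0,-0.002,0,0,0],
    [0.4,0,0,0,0,0,0],
    [0.4,0,0,0,0,0,0],
    [0.4,0,0,0,0,0,0],
    [0.4,0,0,0,0,0,0],
  ],
)

```text
time_s: 37.2
position: [0.5544, -0.0086, 0.1185]
ee_rot: [-0.0, 0.645, 0.765, 0.0]
wrist_force: [0.3, -0.7, -0.1]
width: 0.4
grasp_force: 0.0
```

Call:
play_rows(
  plan=[
    [0.4,0,0,-0.02,0,0,0],
    [0.4,0,0,-0.04,0,0,0],
    [0.4,0,0,-0.05,0,0,0],
    [0.4,0,0,-0.03,0,0,0],
    [0.4,0,0,0,0,0,0],
  ],
)

```text
time_s: 37.62
position: [0.5579, -0.0094, 0.2282]
ee_rot: [0.003, 0.645, 0.764, 0.003]
wrist_force: [-0.2, 0.0, 0.2]
width: 0.394
grasp_force: 0.0
```

Call:
play_rows(
  plan=[
    [0.4,0,0,0,0,0,0],
    [0.4,0,0,0,0,0,0],
    [0.4,0,0,0,0,0,0],
  ],
)

```text
time_s: 37.87
position: [0.5533, -0.0084, 0.2222]
ee_rot: [-0.001, 0.645, 0.765, -0.001]
wrist_force: [0.1, 0.6, -0.5]
width: 0.398
grasp_force: 0.0
```

```bash
python3 - <<'E'
from go import *
state(); print(bot.read_state()['joint_positions'].round(2))
s=cam('scene'); q=R.from_euler('z',F[2])
w=blob(s,feed(45,20,111),.111); l=q.inv().apply(np.c_[w,np.zeros(len(w))]-[F[0],F[1],0])*1000
print('cover in feeder: x',l[:,0].min().round(1),l[:,0].max().round(1),'y',l[:,1].min().round(1),l[:,1].max().round(1))
for y in(-30,-10,10,30): k=l[np.abs(l[:,1]-y)<6]; print(y,'front',k[:,0].max().round(1),'rear',k[:,0].min().round(1))
for x in(-50,-30,30,50): k=l[np.abs(l[:,0]-x)<6]; print(x,'y',k[:,1].min().round(1),k[:,1].max().round(1))
# handle: dark bar, top view and scene
c=cam('top')
for i,cc in(('top',c),('scene',s)):
    hs=cv2.cvtColor(cc['color'],cv2.COLOR_BGR2HSV); u,v=proj(cc,feed(140,0,137)).astype(int)
    m=(hs[v-16:v+17,u-16:u+17,2]<70).astype(np.uint8); n,L,st,ce=cv2.connectedComponentsWithStats(m); a=L[16,16]; a=a or 1+st[1:,4].argmax()
    yy,xx=np.nonzero(L==a); P=np.array([ray(cc,x+u-16,y+v-16,.1375) for x,y in zip(xx,yy)]); Q=R.from_euler('z',-F[2]).apply(P-[F[0],F[1],0])*1000
    r=rect(np.c_[Q[:,0],Q[:,1]]/1000); print(i,len(xx),'handle rect feeder frame',r)
E
```

```text
t 37.9 [ 0.5533 -0.0084  0.2222] yaw 99.7 z [-0.003  0.    -1.   ] F [ 0.1  0.6 -0.5] w 0.398 g 0.0
[-0.52  0.45  0.63  2.02 -0.37  0.78  0.49]
cover in feeder: x -80.9 81.3 y -44.6 49.1
-30 front 81.0 rear -74.3
-10 front 80.2 rear -80.1
10 front 80.4 rear -80.9
30 front 81.3 rear -73.6
-50 y -43.5 48.9
-30 y -41.4 48.1
30 y -42.4 48.3
50 y -43.5 46.8
top 323 handle rect feeder frame (0.1305, -0.0182, 107, 68, -12.6)
scene 105 handle rect feeder frame (0.1494, 0.0098, 95, 77, -8.7)
```

```bash
python3 - <<'E'
from go import *
import pickle
c,s=pickle.load(open('c0.pkl','rb'))
f=lambda P:(R.from_euler('z',-F[2]).apply(P-[F[0],F[1],0])*1000).round(1)
T=lambda x,y:(x/6.8+252-.43,y/6.8+152-.43); S=lambda x,y:((x-385)/5.6+205-.41,y/5.6+145-.41)
print([f(ray(c,*T(*k),.1375)) for k in((160,143),(130,36))])
print('scene tip',f(ray(s,*S(464,240),.1375)),'rear',f(ray(s,*S(512,198),.1375)))
hs=cv2.cvtColor(s['color'],cv2.COLOR_BGR2HSV)
m=(hs[...,2]<45)
u,v=map(int,S(488,225)); m=m[v-9:v+10,u-9:u+10].astype(np.uint8); n,L,st,ce=cv2.connectedComponentsWithStats(m); a=1+st[1:,4].argmax(); yy,xx=np.nonzero(L==a)
Q=np.array([f(ray(s,x+u-9,y+v-9,.13)) for x,y in zip(xx,yy)]); print(len(Q),rect(Q[:,:2]/1000))
plan([(feed(125,0,200),down(9.9),.6)])
E
```

```text
[array([103.8,   0.8, 137.5]), array([163.9,   2.9, 137.5])]
scene tip [171.3  13.4 137.5] rear [119.6   9.7 137.5]
49 (0.1431, 0.0089, 75, 16, 7.6)
[[0.6, 0, 0.0129, 0.0022, -0.0003, 0.0002, 0.1535], [0.6, 0.0015, 0.0128, 0.0023, -0.0003, 0.0002, 0.1535], [0.6, 0.0031, 0.0125, 0.0023, -0.0003, 0.0002, 0.1535], [0.6, 0.0045, 0.012, 0.0023, -0.0003, 0.0002, 0.1535], [0.6, 0.0059, 0.0114, 0.0022, -0.0003, 0.0002, 0.1535]]
[[0.6, 0.0073, 0.0106, 0.0023, -0.0003, 0.0002, 0.1535], [0.6, 0.0085, 0.0097, 0.0023, -0.0003, 0.0002, 0.1535], [0.6, 0.0096, 0.0086, 0.0023, -0.0003, 0.0002, 0.1535], [0.6, 0.0106, 0.0073, 0.0022, -0.0003, 0.0002, 0.1535], [0.6, 0.0114, 0.006, 0.0023, -0.0003, 0.0002, 0.1535]]
[[0.6, 0.012, 0.0046, 0.0023, -0.0003, 0.0002, 0.1535], [0.6, 0.0125, 0.0032, 0.0022, -0.0003, 0.0002, 0.1535], [0.6, 0.0127, 0.0016, 0.0023, -0.0003, 0.0002, 0.1535]]
end [0.6771 0.0124 0.2   ]
```

Call:
play_rows(
  plan=[
    [0.6,0,0.0129,0.0022,0,0,0.1535],
    [0.6,0.0015,0.0128,0.0023,0,0,0.1535],
    [0.6,0.0031,0.0125,0.0023,0,0,0.1535],
    [0.6,0.0045,0.012,0.0023,0,0,0.1535],
    [0.6,0.0059,0.0114,0.0022,0,0,0.1535],
  ],
)

```text
time_s: 38.38
position: [0.6019, -0.0005, 0.214]
ee_rot: [-0.001, 0.844, 0.536, -0.001]
wrist_force: [-0.0, -0.1, 0.2]
width: 0.6
grasp_force: 0.0
```

Call:
play_rows(
  plan=[
    [0.6,0.0073,0.0106,0.0023,0,0,0.1535],
    [0.6,0.0085,0.0097,0.0023,0,0,0.1535],
    [0.6,0.0096,0.0086,0.0023,0,0,0.1535],
    [0.6,0.0106,0.0073,0.0022,0,0,0.1535],
    [0.6,0.0114,0.006,0.0023,0,0,0.1535],
  ],
)

```text
time_s: 38.8
position: [0.6496, 0.0077, 0.2052]
ee_rot: [-0.0, 0.965, 0.261, -0.001]
wrist_force: [1.7, 0.5, 0.2]
width: 0.602
grasp_force: 0.0
```

Call:
play_rows(
  plan=[
    [0.6,0.012,0.0046,0.0023,0,0,0.1535],
    [0.6,0.0125,0.0032,0.0022,0,0,0.1535],
    [0.6,0.0127,0.0016,0.0023,0,0,0.1535],
    [0.6,0,0,0,0,0,0],
    [0.6,0,0,0,0,0,0],
  ],
)

```text
time_s: 39.22
position: [0.6777, 0.0125, 0.2]
ee_rot: [0.0, 0.996, 0.088, -0.001]
wrist_force: [0.3, -0.9, -0.8]
width: 0.601
grasp_force: 0.0
```

Call:
play_rows(
  plan=[
    [0.6,0,0,0,0,0,0],
    [0.6,0,0,0,0,0,0],
    [0.6,0,0,0,0,0,0],
  ],
)

```text
time_s: 39.47
position: [0.6776, 0.012, 0.2017]
ee_rot: [-0.001, 0.996, 0.087, -0.0]
wrist_force: [0.7, 0.1, 0.1]
width: 0.598
grasp_force: 0.0
```

```bash
python3 - <<'E'
from go import *
state(); print(bot.read_state()['joint_positions'].round(2)); plan([(feed(124,.5,150),down(11),.6),(feed(124,.5,122),down(11),.6,.015)])
E
```

```text
t 39.5 [0.6776 0.012  0.2017] yaw 9.9 z [-0.     0.001 -1.   ] F [0.7 0.1 0.1] w 0.598 g 0.0
[-0.68  0.78  0.99  1.77 -0.76  1.03 -0.79]
[[0.6, -0.0009, -0.0006, 0.0345, -0.0007, 0, -0.0118], [0.6, -0.0009, -0.0007, 0.0345, -0.0007, 0, -0.0118], [0.6, 0, 0, 0.0187, 0, 0, 0], [0.6, 0, 0, 0.0186, 0, 0, 0]]
end [0.6761 0.0127 0.122 ]
```

Call:
play_rows(
  plan=[
    [0.6,-0.001,-0.0006,0.0345,0,0,-0.012],
    [0.6,-0.001,-0.0006,0.0345,0,0,-0.012],
    [0.6,0,0,0.0187,0,0,0],
    [0.6,0,0,0.0187,0,0,0],
    [0.6,0,0,0,0,0,0],
  ],
)

```text
time_s: 39.88
position: [0.6748, 0.0136, 0.1191]
ee_rot: [-0.001, 0.995, 0.096, -0.002]
wrist_force: [-0.2, 0.8, -0.1]
width: 0.604
grasp_force: 0.0
```

Call:
play_rows(
  plan=[
    [0.6,0,0,0,0,0,0],
    [0.6,0,0,0,0,0,0],
    [0,0,0,0,0,0,0],
    [0,0,0,0,0,0,0],
    [0,0,0,0,0,0,0],
  ],
)

```text
time_s: 40.3
position: [0.677, 0.0133, 0.1227]
ee_rot: [-0.001, 0.995, 0.096, 0.001]
wrist_force: [-1.3, 8.8, 5.2]
width: 0.183
grasp_force: 6.3
```

Call:
play_rows(
  plan=[
    [0,0,0,0,0,0,0],
    [0,0,0,0,0,0,0],
  ],
)

```text
time_s: 40.47
position: [0.677, 0.0138, 0.1229]
ee_rot: [-0.001, 0.995, 0.096, 0.0]
wrist_force: [-2.3, 1.7, 6.6]
width: 0.148
grasp_force: 59.0
```

```bash
python3 - <<'E'
from go import *
state(); print(bot.read_state()['joint_positions'].round(2))
E
```

```text
t 40.5 [0.677  0.0138 0.1229] yaw 11.0 z [ 0.001  0.002 -1.   ] F [-2.3  1.7  6.6] w 0.148 g 59.0
[-0.63  0.86  0.9   1.82 -0.85  0.91 -0.7 ]
```

Call:
play_rows(
  plan=[
    [0,0,0,0,0,0,-0.08],
    [0,0,0,0,0,0,-0.08],
    [0,0,0,0,0,0,-0.08],
    [0,0,0,0,0,0,-0.08],
    [0,0,0,0,0,0,-0.08],
  ],
)

```text
time_s: 40.88
position: [0.6771, 0.0135, 0.1229]
ee_rot: [-0.001, 0.968, 0.252, 0.001]
wrist_force: [0.2, 1.9, 5.2]
width: 0.143
grasp_force: 58.8
```

Call:
play_rows(
  plan=[
    [0,0,0,0,0,0,-0.08],
    [0,0,0,0,0,0,-0.08],
    [0,0,0,0,0,0,-0.08],
    [0,0,0,0,0,0,0],
  ],
)

```text
time_s: 41.22
position: [0.6771, 0.0135, 0.1229]
ee_rot: [-0.001, 0.94, 0.341, 0.001]
wrist_force: [-1.2, 2.0, 6.1]
width: 0.147
grasp_force: 59.2
```

```bash
python3 - <<'E'
from go import *
state(); print(bot.read_state()['joint_positions'].round(2))
E
```

```text
t 41.2 [0.6771 0.0135 0.1229] yaw 39.9 z [ 0.001  0.002 -1.   ] F [-1.2  2.   6.1] w 0.147 g 59.2
[-0.57  0.8   0.78  1.82 -0.75  0.84 -0.29]
```

Turning freely with low forces. 30° remain.

Call:
play_rows(
  plan=[
    [0,0,0,0,0,0,-0.085],
    [0,0,0,0,0,0,-0.085],
    [0,0,0,0,0,0,-0.085],
    [0,0,0,0,0,0,-0.085],
    [0,0,0,0,0,0,-0.085],
  ],
)

```text
time_s: 41.63
position: [0.6773, 0.0133, 0.1229]
ee_rot: [-0.0, 0.87, 0.492, 0.001]
wrist_force: [-0.6, 1.6, 6.6]
width: 0.144
grasp_force: 59.0
```

Call:
play_rows(
  plan=[
    [0,0,0,0,0,0,-0.085],
    [0,0,0,0,0,0,-0.085],
    [0,0,0,0,0,0,-0.075],
    [0,0,0,0,0,0,0],
    [0,0,0,0,0,0,0],
  ],
)

```text
time_s: 42.05
position: [0.6774, 0.0132, 0.1229]
ee_rot: [0.0, 0.82, 0.573, 0.001]
wrist_force: [-1.5, 1.6, 6.7]
width: 0.143
grasp_force: 59.3
```

```bash
python3 - <<'E'
from go import *
state(); print(bot.read_state()['joint_positions'].round(2))
E
```

```text
t 42.0 [0.6774 0.0132 0.1229] yaw 69.9 z [ 0.002  0.001 -1.   ] F [-1.5  1.6  6.7] w 0.143 g 59.3
[-0.5   0.75  0.64  1.82 -0.62  0.78  0.12]
```

At 60° relative to the feeder. Release, retreat straight up and to the side, then check.

Call:
play_rows(
  plan=[
    [0.5,0,0,0,0,0,0],
    [0.5,0,0,0,0,0,0],
    [0.5,0,0,0,0,0,0],
    [0.5,0,0,0,0,0,0],
    [0.5,0,0,-0.02,0,0,0],
  ],
)

```text
time_s: 42.47
position: [0.6741, 0.0135, 0.1341]
ee_rot: [-0.002, 0.819, 0.573, -0.002]
wrist_force: [-0.3, 0.6, -0.6]
width: 0.496
grasp_force: 0.0
```

Call:
play_rows(
  plan=[
    [0.5,0,0,-0.04,0,0,0],
    [0.5,0,0,-0.05,0,0,0],
    [0.5,0,0,-0.05,0,0,0],
    [0.5,-0.04,0,-0.03,0,0,0],
    [0.5,-0.05,0,0,0,0,0],
  ],
)

```text
time_s: 42.88
position: [0.6586, -0.0481, 0.2708]
ee_rot: [0.003, 0.817, 0.576, 0.005]
wrist_force: [0.3, -1.3, -1.2]
width: 0.498
grasp_force: 0.0
```

Call:
play_rows(
  plan=[
    [0.5,-0.05,0,0,0,0,0],
    [0.5,-0.05,0,0,0,0,0],
    [0.5,-0.05,0,0,0,0,0],
    [0.5,0,0,0,0,0,0],
    [0.5,0,0,0,0,0,0],
  ],
)

```text
time_s: 43.3
position: [0.6133, -0.1603, 0.2659]
ee_rot: [0.001, 0.822, 0.57, 0.0]
wrist_force: [0.7, 1.0, 0.3]
width: 0.5
grasp_force: 0.0
```

```bash
python3 - <<'E'
from go import *
state(); c=cam('top');s=cam('scene')
def cr(i,w=36):
    u,v=proj(i,feed(40,0,100)).astype(int); print((proj(i,feed(124,.5,137.5))-[u,v]+w+.5)*400/72,(proj(i,feed(124+45*.5,.5+45*.866,137.5))-[u,v]+w+.5)*400/72); return cv2.resize(i['color'][v-w:v+w,u-w:u+w],(400,400),interpolation=cv2.INTER_CUBIC)
cv2.imwrite('pics/end.png',np.clip(1.3*np.hstack([cr(c),cr(s)]),0,255).astype(np.uint8))
E
```

```text
t 43.3 [ 0.6133 -0.1603  0.2659] yaw 69.5 z [ 0.001 -0.001 -1.   ] F [0.7 1.  0.3] w 0.500 g 0.0
[179.85336204  65.06996571] [112.50046084  44.87341418]
[123.75649742 227.83524352] [142.2282403  269.58701248]
```

View pics/end.png

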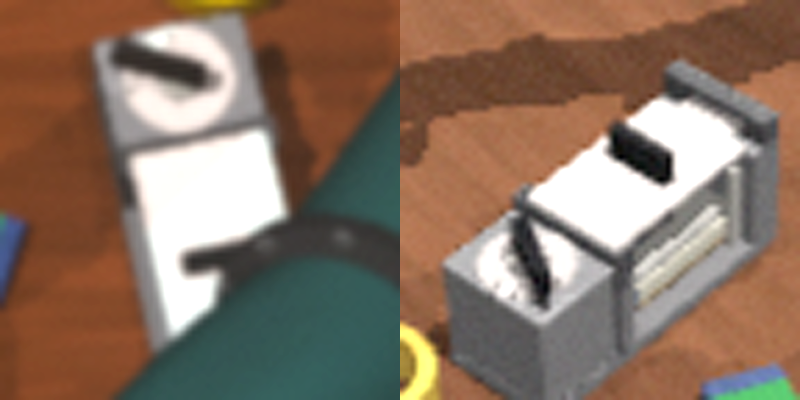

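The cover lies flat behind the stop, and the handle tip at (115,48) is where a 60° handle should appear, at (112,45). Handing in.

```bash
python3 -c "
from cell import bot
print(bot.job_done())"
```

```text
the job is handed in; nothing more can be done
None
```

The feeder is loaded: board, the one pad on the counter, then the weight, with the cover hooked and flat and the handle at 60°; the job is handed in, and no verdict came back.

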